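# Put the spent phone batteries away in the screw-capped battery pot

### The job

Put all the spent phone batteries from the pink foam sheet into the battery pot: lift the yellow folding tab on its red cap, unscrew the cap by the tab (nobody remembers whether this pot has a normal or a left-hand thread, so feel which way it gives), lift the cap off and set it right way up on the bench. When every battery is inside, put the cap back on, screw it fully tight, and fold the tab flat again. Leave the phone, the meter and the tape where they are.

Things in the scene. Friction and masses are not known exactly. Their poses are not given: they have to be found in the camera images.
- pot_a: battery pot, dark grey, yellow band, 3.5 kg, stands on the bench; origin centre of its underside, z up. pot_a and pot_b look alike, one has a right-hand and one a left-hand thread; exactly one is there, the other absent (None). 149 mm wide up to z 34 mm, then a neck 120 mm outside, rim at 62 mm; inside 110 mm wide throughout, floor at z 6 mm.
- pot_b: the other pot, to the eye the same as pot_a (one of the two is absent). 149 mm wide up to z 34 mm, then a neck 120 mm outside, rim at 62 mm; inside 110 mm wide throughout, floor at z 6 mm.
- pot_a_rim (a point): centre of pot_a's mouth, 62 mm above its origin, axes as the pot's. Thread: tight when the cap's x axis lies along the pot's x, either way round; there a stop blocks further tightening at once. Turned 0.9 to 2.4 rad in the loosening direction, the cap lifts off freely. The loosening direction is unmarked: try gently both ways and feel which is blocked.
- pot_b_rim (a point): centre of pot_b's mouth, 62 mm above its origin, axes as the pot's; thread as told for pot_a_rim, but cut the other way round
- cap: red cap, 156 mm over its knurls (too wide to grip), 27 mm high, about 0.3 kg, hollow below; origin centre of its lower rim, z up. At the start tight on the pot, its x along the pot's +x. Seated, its origin is 40 mm above the pot's; set down on the bench, 0. Clearance over the neck 3 mm all round. With the tab upright it hangs level from the tab.
- cap_lug (a point): one of the two thread lugs inside the cap's skirt, on its +x side (the other at -x). To refit: hold the cap with its x axis 1.0 to 2.2 rad from the pot's x in the loosening direction (as it came off), lower it over the neck about 22 mm until it rests on the rim, then turn it the tightening way to the stop.
- cap_hinge (a point): centre of the tab's hinge, on the cap's axis, 35 mm above the cap's origin and 8 mm above its flat top; the hinge axis is the cap's y
- cap_tab (a joint): yellow tab: 28 mm wide, 8 mm thick, 64 mm long from the hinge. 0 = folded flat along the cap's +x, its middle 8 mm above the cap's top; 1.57 = upright over the cap's centre, at its end stop. Stiff hinge (0.05 N m): stays where left. The only part of the cap to grip: by its free side edges (28 mm apart), or upright also by its faces.
- tab_tip (a point): middle of the 12 mm thick rounded bead at the tab's free end, 58 mm from the hinge
- battery1: spent phone battery, black, flat: 88 (its x) x 37 (its y) x 8 mm, 45 g; origin centre of its underside. Lies on the foam sheet. From start to start two to four of battery1 to battery4 are there; absent ones read None.
- battery2: spent phone battery, black, flat: 88 (its x) x 37 (its y) x 8 mm, 45 g; origin centre of its underside. Lies on the foam sheet. From start to start two to four of battery1 to battery4 are there; absent ones read None.
- battery3: spent phone battery, black, flat: 88 (its x) x 37 (its y) x 8 mm, 45 g; origin centre of its underside. Lies on the foam sheet. From start to start two to four of battery1 to battery4 are there; absent ones read None.
- battery4: spent phone battery, black, flat: 88 (its x) x 37 (its y) x 8 mm, 45 g; origin centre of its underside. Lies on the foam sheet. From start to start two to four of battery1 to battery4 are there; absent ones read None.
- foam_sheet: pink foam sheet, 220 (x) x 190 (y) x 3 mm, fixed to the bench; the batteries lie on it. Origin centre of its underside. It lies left or right of the pot; between the two is bare bench, about 180 mm wide.
- white_phone: white phone 139 x 67 x 7 mm, a bystander: leave it alone
- meter: orange multimeter 144 x 74 x 42 mm, a bystander: leave it alone
- tape: black tape roll 62 mm wide, 19 mm high, a bystander: leave it alone

How it is judged:
By the outcome, as a careful person would: the job done as asked, in the order asked, and still so for the second after the job is handed in, with the robot touching nothing.
Of pot_a, pot_b only 1 to 1 are there at a start; the rules pass over those that are not, and their reading is None.
Of battery1, battery2, battery3, battery4 only 2 to 4 are there at a start; the rules pass over those that are not, and their reading is None.
At some moment in a run one of battery1, battery2, battery3, battery4 may be knocked a few centimetres aside while the robot is not near it.
Once in a run the grip may slacken for a moment while it holds something.
It also fails if it takes over 210 s, if anything falls off the work surface, if the arm or the gripper's body presses on something with over 40 N, if the wrist force passes 120 N, or if a joint passes its speed limit or range.

### The arm

A 6-joint arm with a two-finger parallel gripper is mounted at the origin on a cart in front of the work surface, level with it; the furniture and walls round the work are solid. World frame = base frame: x ahead of the robot, y to its left, z up, the work surface at z = 0. Lengths are in m, angles in rad, forces in N, time in s.
With the tool pointing down it reaches from about 0.25 to 0.8 m from the base axis. Payload 8.5 kg.
Tool frame: the origin (TCP) lies midway between the tips of the shut fingers; the grasp point (between the pads) lies 19 mm behind it; z points along the fingers, y is the line along which they close (so a half turn about z gives the same grasp; the last joint's range is limited). The gripper opens to 85 mm and grips with 20 to 120 N. Pads are 22 mm wide; open, the fingers measure 114 mm over their backs; the gripper's body (76 mm by 85 mm) begins 54 mm behind the grasp point. The pads swing forward as they close: fully open they stand 13 mm farther back than shut.
Start: joints at [1.228, 0.238, -0.013, 1.319, 0, 1.571], TCP at [0.176, 0.494, 0.231] pointing down, gripper open.
Joint ranges: [-2.66, 2.66], [-1.03, 1.9], [-1.14, 1.46], [-1.82, 2.27], [-1.45, 1.34], [-3.14, 3.14]. Speed limits (rad/s): [2.22, 2.22, 2.79, 3.14, 3.14, 3.14].

### API

Orientations are given as a unit quaternion [w, x, y, z].
In Python, from cell import telemetry, grab_frame, get_calibration, ctrl gives the robot as it stands.
- The arm moves only by the tool move_arm, never from a script. Its argument "plan" is one flat list of numbers, 6 for each row, row after row: the shift along the tool's x, y, z in mm, then the turn, a rotation vector about the tool's x, y, z in degrees. A call has 1 to 10 rows; each row shifts and turns the commanded pose from where the row before left it, along the tool's axes as they then stand; what a row does not reach is not made up. A row lasts 1/10 s, in which the tool goes at most 50 mm and 8.59 degrees, less where a joint would pass 70% of its speed; a pose out of reach is approached as far as the arm can. A call with a gripper value outside its range is refused whole. "fingers" is the gripper command: -1 is shut, 1 is fully open, values between are in proportion, set as the call begins (left out, the last holds). The fingers move at their own pace and stop on an object; "force" is the grip in N (left out, the last holds). Time passes only in rows, so rows that do not move let the fingers close. It gives the time, the measured TCP pose, the force, the opening and the grip force at its end, in the units of the state.
- telemetry.get_state(): the state, without advancing time (a new reading comes with each control period).
- grab_frame(name): name is "scene" or "top" or "wrist"; returns the picture (480x640x3 uint8, red, green, blue); there is no depth.
- get_calibration(name): a dict with "fov_y" (degrees; the focal length in pixels is half the picture's height over the tangent of half this angle, whatever the lens; pixels are square), "cx", "cy" (the principal point, pixels), "pose" (4x4, takes a point from camera to world coordinates); the wrist camera has in their place "T_tool_cam" (4x4, takes a point from camera to tool coordinates, whose origin is the TCP and whose axes are the flange's). Camera axes: x right, y down, z forward; pixel columns grow to the right and rows downward; lengths in m; the calibration is good to about 2 mm. A picture is of the moment at which its call begins: read the wrist's pose just before it. get_calibration takes no time and is no camera call.
- ctrl.sign_off(): hands the job in; it is judged then, once.
The state is a dict: "clock": time; "qpos": joint angles; "dq": joint speeds; "tau": joint torques, N m; "position": TCP position; "tcp_rot": TCP orientation; "contact_force": force on the tool from outside, world axes, zero at the start; "moment": the same for the moment, N m; "opening": finger opening in m; "grasp_force": force on a finger pad.
Only numpy, scipy, OpenCV 4.12 (cv2) and the standard library are available. Lean on these libraries where they do the work, as an engineer would, in place of code of your own. Each camera call takes 0.05 s, during which the arm holds its last target. There are 200 camera calls.

## Working session

There is one attempt and no reset: what is moved stays moved. The work goes in short steps, Python scripts to look and compute and a tool call to move; the robot and the scene stay as the last step left them, time stands still between calls to the robot, and variables do not carry over. Pictures are saved under pics/ and viewed, at most 14 in all, crops included, and the job is handed in when it is done.

Besides the shell and the picture viewer there is one more tool, called after "Emit:" in YAML: its name, and indented under it one key for each argument. move_arm: Moves the arm, as the interface text tells. Its arguments: {"type":"object","properties":{"plan":{"type":"array"},"fingers":{"type":"number"},"force":{"type":"number"}},"required":["plan"]}

```bash
mkdir -p pics; ls
python3 - <<'E'
from cell import telemetry, grab_frame, get_calibration
import cv2, numpy as np
np.set_printoptions(precision=4,suppress=True)
print(telemetry.get_state())
for n in ["scene","top","wrist"]:
    print(n,get_calibration(n))
    f=grab_frame(n); cv2.imwrite(f"pics/{n}0.png",f[:,:,::-1])
E
```

```text
pics
{'clock': 0.0, 'qpos': array([ 1.228 ,  0.2387, -0.0143,  1.3192, -0.    ,  1.5708]), 'dq': array([-0.0004,  0.0014, -0.0011, -0.0009,  0.0003,  0.0008]), 'tau': array([ -0.0003, -53.8784,  34.6429,   0.0183,   0.0001,   0.    ]), 'position': array([0.1763, 0.4941, 0.2307]), 'tcp_rot': array([-0.0001,  0.1706,  0.9853, -0.0007]), 'contact_force': array([-0.0941,  0.3229,  0.6624]), 'moment': array([ 0.0098,  0.0357, -0.0217]), 'grasp_force': 0.0, 'opening': 0.08574091750945448}
scene {'fov_y': 44.37121661066525, 'cx': 317.13775088045793, 'cy': 236.49542874413456, 'pose': array([[ 0.7498, -0.407 ,  0.5216, -0.0361],
       [-0.6614, -0.4818,  0.5748, -0.516 ],
       [ 0.0174, -0.776 , -0.6305,  0.7574],
       [ 0.    ,  0.    ,  0.    ,  1.    ]])}
top {'fov_y': 52.63900305566573, 'cx': 327.01179741018336, 'cy': 239.72429879834277, 'pose': array([[ 0.004 , -0.9815,  0.1914,  0.3675],
       [-1.    , -0.0037,  0.002 ,  0.0747],
       [-0.0013, -0.1914, -0.9815,  0.9557],
       [ 0.    ,  0.    ,  0.    ,  1.    ]])}
wrist {'fov_y': 63.061146428946664, 'cx': 318.941573083647, 'cy': 239.71644971191753, 'T_tool_cam': array([[ 0.0001, -0.947 , -0.3214,  0.0827],
       [ 1.    ,  0.0003, -0.0005, -0.001 ],
       [ 0.0006, -0.3214,  0.947 , -0.143 ],
       [ 0.    ,  0.    ,  0.    ,  1.    ]])}
```

View pics/top0.png

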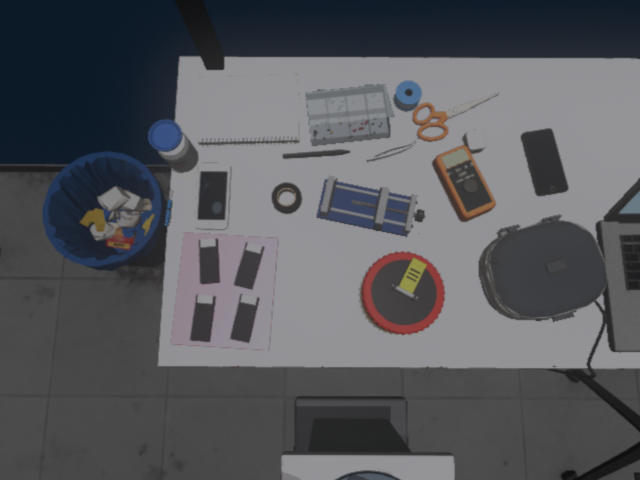

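View pics/scene0.png

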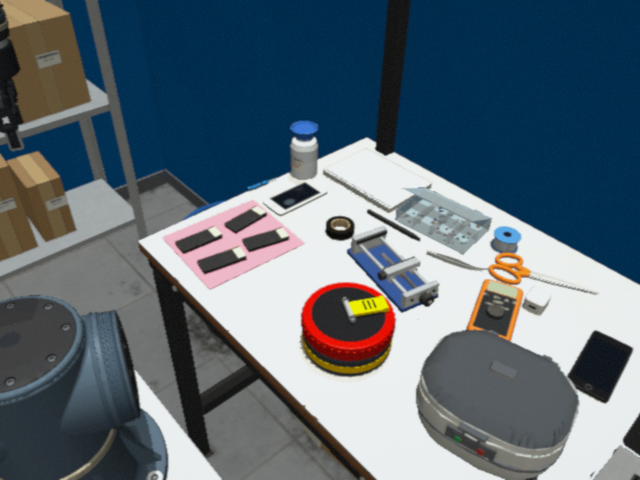

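The top view shows four batteries on the foam (px ~(209,261), (250,266), (203,318), (245,318)). The red cap is at (403,292), with the yellow tab pointing up and right to about (413,272). The tape is at (287,198), the white phone at (213,195) and the meter at (465,182).

```bash
cat > h.py <<'E'
from cell import telemetry, grab_frame, get_calibration, ctrl
import cv2, numpy as np
from scipy.spatial.transform import Rotation as R
np.set_printoptions(precision=4,suppress=True)
def q2R(q): return R.from_quat([q[1],q[2],q[3],q[0]]).as_matrix()
def cam(name,st=None):
    c=get_calibration(name); f=240/np.tan(np.radians(c["fov_y"]/2))
    if name=="wrist":
        T=np.eye(4); T[:3,:3]=q2R(st["tcp_rot"]); T[:3,3]=st["position"]; P=T@c["T_tool_cam"]
    else: P=c["pose"]
    return f,c["cx"],c["cy"],P
def cast(C,px,z):
    f,cx,cy,P=C; px=np.atleast_2d(np.asarray(px,float))
    d=np.c_[(px[:,0]-cx)/f,(px[:,1]-cy)/f,np.ones(len(px))]@P[:3,:3].T
    o=P[:3,3]; return o+d*((z-o[2])/d[:,2])[:,None]
def proj(C,p):
    f,cx,cy,P=C; q=(np.atleast_2d(p)-P[:3,3])@P[:3,:3]
    return np.c_[cx+f*q[:,0]/q[:,2],cy+f*q[:,1]/q[:,2]]
def shot(name,fn=None):
    st=telemetry.get_state(); im=grab_frame(name)
    if fn: cv2.imwrite(f"pics/{fn}.png",im[:,:,::-1])
    return im,cam(name,st),st
def rect(pts):
    (c,s,a)=cv2.minAreaRect((pts[:,:2]*1000).astype(np.float32))
    if s[0]<s[1]: s=s[::-1]; a+=90
    return np.array(c)/1000,s,(a+90)%180-90
def blobs(mask,amin):
    cs,_=cv2.findContours(mask.astype(np.uint8),cv2.RETR_EXTERNAL,cv2.CHAIN_APPROX_NONE)
    return [c[:,0] for c in cs if cv2.contourArea(c)>amin]
E
python3 - <<'E'
from h import *
im=cv2.imread("pics/top0.png"); hsv=cv2.cvtColor(im,cv2.COLOR_BGR2HSV); C=cam("top")
H,S,V=cv2.split(hsv)
print("tcp px",proj(C,[0.176,0.494,0.231]))
red=((H<8)|(H>172))&(S>150)&(V>80)
for b in blobs(red,300):
    p=cast(C,b,0.055); print("red",rect(p),cv2.minEnclosingCircle((p[:,:2]*1000).astype(np.float32)))
yel=(H>22)&(H<35)&(S>120)&(V>120)
for b in blobs(yel,60):
    p=cast(C,b,0.079); print("yel",b.mean(0),rect(p))
pink=(H>150)&(H<178)&(S>25)&(S<120)&(V>120)
for b in blobs(pink,3000):
    p=cast(C,b,0.003); print("pink",rect(p))
    m=np.zeros(H.shape,np.uint8); cv2.fillPoly(m,[cv2.convexHull(b)],1)
    m2=cv2.morphologyEx((m*(~pink)).astype(np.uint8),cv2.MORPH_OPEN,np.ones((3,3)))
    for k in blobs(m2,200): print(" bat",k.mean(0),rect(cast(C,k,0.009)))
E
```

```text
tcp px [[ 25.9218 473.2668]]
yel [412.5897 274.6154] (array([ 0.4744, -0.0791]), (57.851566314697266, 26.563743591308594), -27.015178680419922)
```

```bash
cat > top.py <<'E'
from h import *
def top(im,C):
    hsv=cv2.cvtColor(im,cv2.COLOR_RGB2HSV); H,S,V=cv2.split(hsv)
    red=((H<8)|(H>172))&(S>150)&(V>80)
    red=cv2.morphologyEx(red.astype(np.uint8),cv2.MORPH_CLOSE,np.ones((5,5)))
    for b in blobs(red,1000):
        p=cast(C,b,0.06); print("red",cv2.minEnclosingCircle((p[:,:2]*1000).astype(np.float32)))
    pink=(H>145)&(S>15)&(S<120)&(V>120)
    pk=cv2.morphologyEx(pink.astype(np.uint8),cv2.MORPH_OPEN,np.ones((3,3)))
    for b in blobs(pk,1500):
        p=cast(C,b,0.003); print("pink",rect(p))
        m=np.zeros(H.shape,np.uint8); cv2.fillPoly(m,[cv2.convexHull(b)],1)
        m2=cv2.morphologyEx((m*(~pink)).astype(np.uint8),cv2.MORPH_OPEN,np.ones((3,3)))
        for k in blobs(m2,200): print(" bat",k.mean(0),rect(cast(C,k,0.009)))
E
python3 - <<'E'
from top import *
im=cv2.imread("pics/top0.png")[:,:,::-1].copy()
hsv=cv2.cvtColor(im,cv2.COLOR_RGB2HSV)
print(hsv[292,365:372],hsv[285,228])
top(im,cam("top"))
E
```

```text
[[  1 139 143]
 [  1 137 143]
 [  1 137 143]
 [  1 139 143]
 [  1 139 141]
 [  1 133 132]
 [  0  96 104]] [150  19 146]
pink (array([0.4547, 0.3037]), (221.4925079345703, 136.0010986328125), -4.002891540527344)
 bat [202.4472 316.9756] (array([0.3985, 0.3158]), (88.9585952758789, 40.59291076660156), -4.9159088134765625)
 bat [208.7886 261.065 ] (array([0.5096, 0.3096]), (90.20311737060547, 40.38933181762695), 5.016835689544678)
```

```bash
sed -i 's/S>150)&(V>80)/S>85)\&(V>80)/; s/(H>145)&(S>15)/(H>135)\&(S>9)/' top.py
python3 - <<'E'
from top import *
im=cv2.imread("pics/top0.png")[:,:,::-1].copy()
hsv=cv2.cvtColor(im,cv2.COLOR_RGB2HSV)
print(hsv[340,180:270:10],hsv[260,230], hsv[292,365:440:12])
top(im,cam("top"))
E
```

```text
[[155  23 145]
 [153  19 121]
 [150  11  68]
 [150  18 113]
 [142  19 148]
 [140  16 148]
 [156  17  74]
 [154  14 128]
 [135  10 150]] [150  19 146] [[  1 139 143]
 [160  11  69]
 [170  11  68]
 [  0   6  82]
 [ 27  78  91]
 [165   8  64]
 [  0 139 130]]
red ((444.0147705078125, -62.89165115356445), 76.63011169433594)
pink (array([0.4526, 0.2763]), (221.9831085205078, 192.150146484375), -3.2627410888671875)
 bat [202.7008 317.8268] (array([0.3979, 0.3159]), (87.73290252685547, 40.59291076660156), -4.9159088134765625)
 bat [244.44  317.824] (array([0.3982, 0.2351]), (88.2878646850586, 39.603275299072266), -11.366081237792969)
 bat [248.7899 265.2857] (array([0.5004, 0.2303]), (88.77763366699219, 39.68880844116211), -14.284446716308594)
 bat [208.7886 261.122 ] (array([0.5092, 0.3096]), (89.37027740478516, 40.38933181762695), 5.016835689544678)
```

```bash
cat >> h.py <<'E'
def down(yaw,tilt=0):  # tool-down, tool y at world yaw (deg); tilt: turn about tool y (deg)
    a=np.radians(yaw); y=np.array([np.cos(a),np.sin(a),0]); z=np.array([0,0,-1.])
    return np.c_[np.cross(y,z),y,z]@R.from_euler('y',tilt,degrees=True).as_matrix()
def rows(p,Rm,n,frm=None):
    """identical tool-frame rows taking pose frm (default: measured) to (p,Rm) in n rows"""
    from scipy.linalg import logm,expm
    if frm is None:
        st=telemetry.get_state(); frm=(st["position"],q2R(st["tcp_rot"]))
    A=np.eye(4);A[:3,:3]=frm[1];A[:3,3]=frm[0];B=np.eye(4);B[:3,:3]=Rm;B[:3,3]=p
    T=expm(np.real(logm(np.linalg.inv(A)@B))/n)
    print("rows",n,"x",np.round(T[:3,3]*1000,1),np.round(np.degrees(R.from_matrix(T[:3,:3]).as_rotvec()),2))
def yaw(st=None):
    st=st or telemetry.get_state(); m=q2R(st["tcp_rot"]); return np.degrees(np.arctan2(m[1,1],m[0,1])),m[:,2]
E
python3 - <<'E'
from h import *
C=cam("top")
print("edge x",cast(C,[[250,367],[350,367]],0.0), "vice",cast(C,[[345,228],[330,222],[287,214]],0.0),"foam right",cast(C,[[278,235],[271,349]],0.003))
a=np.radians(-27.5); c=np.array([.4435,-.063,0]); tip=c+.050*np.array([np.cos(a),np.sin(a),0]); print(tip)
rows([tip[0],tip[1],.20],down(62.5),20)
E
```

```text
edge x [[0.3057 0.2227 0.    ]
 [0.3065 0.0317 0.    ]] vice [[0.5781 0.0405 0.    ]
 [0.5904 0.0707 0.    ]
 [0.6068 0.158  0.    ]] foam right [[0.5626 0.1749 0.003 ]
 [0.3395 0.1831 0.003 ]]
[ 0.4879 -0.0861  0.    ]
rows 20 x [-25.8 -20.5   1.6] [-0.    0.    0.39]
```

Emit:
move_arm:
  plan: [-26, -20.5, 1.6, 0, 0, 0.4, -26, -20.5, 1.6, 0, 0, 0.4, -26, -20.5, 1.6, 0, 0, 0.4, -26, -20.5, 1.6, 0, 0, 0.4, -26, -20.5, 1.6, 0, 0, 0.4, -26, -20.5, 1.6, 0, 0, 0.4, -26, -20.5, 1.6, 0, 0, 0.4, -26, -20.5, 1.6, 0, 0, 0.4, -26, -20.5, 1.6, 0, 0, 0.4, -26, -20.5, 1.6, 0, 0, 0.4]
  fingers: 0.5
  force: 30

```text
clock: 1.15
position: [0.3438, 0.2073, 0.2152]
tcp_rot: [-0.0, 0.205, 0.979, -0.0]
contact_force: [0.1, 0.0, -1.0]
opening: 0.0637
grasp_force: 0.0
```

Emit:
move_arm:
  plan: [-26, -20.5, 1.6, 0, 0, 0.4, -26, -20.5, 1.6, 0, 0, 0.4, -26, -20.5, 1.6, 0, 0, 0.4, -26, -20.5, 1.6, 0, 0, 0.4, -26, -20.5, 1.6, 0, 0, 0.4, -26, -20.5, 1.6, 0, 0, 0.4, -26, -20.5, 1.6, 0, 0, 0.4, -26, -20.5, 1.6, 0, 0, 0.4, -26, -20.5, 1.6, 0, 0, 0.4, -26, -20.5, 1.6, 0, 0, 0.4]

```text
clock: 2.15
position: [0.4905, -0.0895, 0.1991]
tcp_rot: [-0.0, 0.239, 0.971, -0.0]
contact_force: [-0.0, 0.3, 0.2]
opening: 0.0638
grasp_force: 0.0
```

Run:
```python
from h import *
im,C,st=shot("wrist","w1")
print(st["position"],st["qpos"],yaw(st),st["opening"])
hsv=cv2.cvtColor(im,cv2.COLOR_RGB2HSV); H,S,V=cv2.split(hsv)
yel=(H>20)&(H<36)&(S>90)&(V>90)
for b in blobs(yel,300): print("yel",b.mean(0),b.min(0),b.max(0),rect(cast(C,b,0.079)))
red=cv2.morphologyEx((((H<8)|(H>172))&(S>85)&(V>70)).astype(np.uint8),cv2.MORPH_CLOSE,np.ones((5,5)))
for b in blobs(red,1000):
    p=cast(C,b,0.06); print("red",b.min(0),b.max(0),cv2.minEnclosingCircle((p[:,:2]*1000).astype(np.float32)))
```

```text
[ 0.4905 -0.0895  0.1991] [-0.1805  0.2067 -0.1388  1.2256 -0.      0.3024] (np.float64(62.33075320104359), array([-0.0003,  0.    , -1.    ])) 0.06375395058753512
yel [321.5504 202.    ] [301 160] [343 244] (array([ 0.4734, -0.0798]), (59.275306701660156, 28.23232078552246), -27.975406646728516)
red [214  32] [429 253] ((444.689453125, -64.82950592041016), 76.48794555664062)
```

View pics/w1.png

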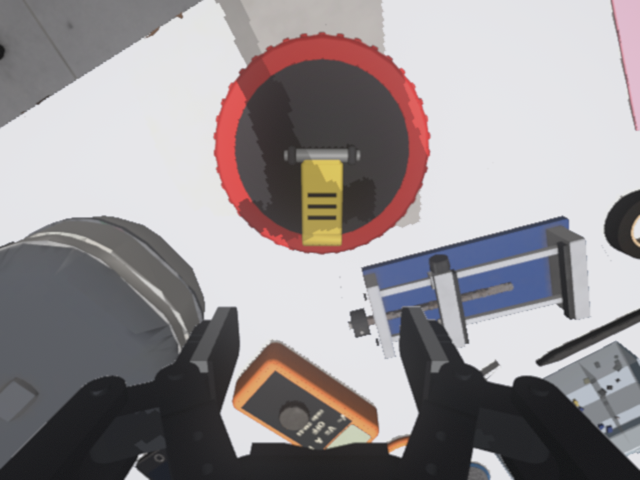

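The wrist view shows the yellow tab, with its hinge at about (322,155) and its tip at (322,245), lined up with the tool. The open fingers are clear of the meter and vice.

Emit:
move_arm:
  plan: [1, 0, 26, 0, 0, 0, 1, 0, 26, 0, 0, 0, 1, 0, 26, 0, 0, 0, 0.5, 0.3, 26, 0, 0, 0, 0, 0.3, 18, 0, 0, 0, 0, 0, 8, 0, 0, 0, 0, 0, 0, 0, 0, 0]
  force: 20

```text
clock: 2.9
position: [0.4867, -0.0859, 0.0685]
tcp_rot: [-0.001, 0.239, 0.971, -0.0]
contact_force: [0.2, -0.0, -0.5]
opening: 0.0637
grasp_force: 0.0
```

Emit:
move_arm:
  plan: [0, 0, 0, 0, 0, 0, 0, 0, 0, 0, 0, 0, 0, 0, 0, 0, 0, 0, 0, 0, 0, 0, 0, 0, 0, 0, 0, 0, 0, 0]
  fingers: -1
  force: 20

```text
clock: 3.4
position: [0.488, -0.0861, 0.0702]
tcp_rot: [0.001, 0.239, 0.971, -0.0]
contact_force: [-0.9, -1.0, 6.3]
opening: 0.0272
grasp_force: 24.3
```

Run:
```python
from h import *
st=telemetry.get_state(); print(st["position"],yaw(st)[0],st["opening"],st["grasp_force"],st["contact_force"],st["moment"])
# arc from angle 0 to 90 deg with r=50mm: tool x=-cap x, tool z=down
th=np.radians(np.arange(0,91,7.5)); d=np.diff(np.c_[50*(1-np.cos(th)),-50*np.sin(th)],axis=0); print(np.round(d,1).tolist())
```

```text
[ 0.488  -0.0861  0.0702] 62.35808473579432 0.02724043100795771 24.33009382104501 [-0.8559 -0.9705  6.3337] [ 0.0107  0.1659 -0.027 ]
[[0.4, -6.5], [1.3, -6.4], [2.1, -6.2], [2.9, -5.9], [3.6, -5.4], [4.3, -4.9], [4.9, -4.3], [5.4, -3.6], [5.9, -2.9], [6.2, -2.1], [6.4, -1.3], [6.5, -0.4]]
```

Emit:
move_arm:
  plan: [0.4, 0, -6.5, 0, 0, 0, 1.3, 0, -6.4, 0, 0, 0, 2.1, 0, -6.2, 0, 0, 0, 2.9, 0, -5.9, 0, 0, 0, 3.6, 0, -5.4, 0, 0, 0, 4.3, 0, -4.9, 0, 0, 0]

```text
clock: 4.0
position: [0.4742, -0.0792, 0.1052]
tcp_rot: [0.0, 0.239, 0.971, -0.0]
contact_force: [-0.3, -0.1, -3.7]
opening: 0.0273
grasp_force: 20.0
```

Emit:
move_arm:
  plan: [4.9, 0, -4.3, 0, 0, 0, 5.4, 0, -3.6, 0, 0, 0, 5.9, 0, -2.9, 0, 0, 0, 6.2, 0, -2.1, 0, 0, 0, 6.4, 0, -1.3, 0, 0, 0, 6.5, 0, -0.4, 0, 0, 0, 0, 0, 0, 0, 0, 0]

```text
clock: 4.7
position: [0.4432, -0.0628, 0.1202]
tcp_rot: [0.001, 0.239, 0.971, -0.0]
contact_force: [1.6, -3.0, 6.0]
opening: 0.0264
grasp_force: 19.4
```

Run:
```python
from h import *
st=telemetry.get_state(); print(st["position"],yaw(st),st["opening"],st["grasp_force"],st["contact_force"],st["moment"])
im,C,st=shot("wrist"); im2,_,_=shot("scene")
cv2.imwrite("pics/a1.png",np.hstack([im[:,100:540],im2[200:440,250:470].repeat(2,0).repeat(2,1)])[:,:,::-1][:, :800])
```

```text
[ 0.4432 -0.0628  0.1202] (np.float64(62.36666650338263), array([ 0.0019, -0.0008, -1.    ])) 0.026365309716520634 19.378306344151497 [ 1.6188 -3.0007  5.9688] [-0.6263 -0.4148  0.01  ]
```

View pics/a1.png

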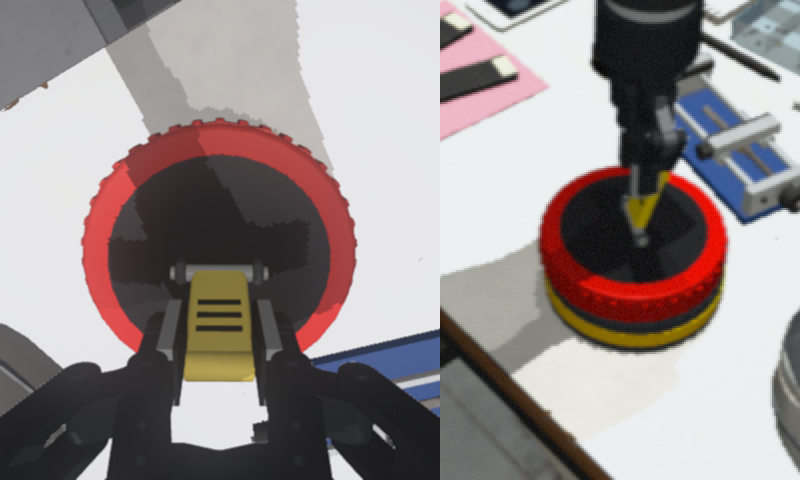

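The tab is up but still leans toward cap +x (about 65–70°); the pads hold its side edges. I'll push on to the end stop.

Emit:
move_arm:
  plan: [4, 0, -0.5, 0, 0, 0, 4, 0, 0, 0, 0, 0, 4, 0, 0, 0, 0, 0, 4, 0, 0, 0, 0, 0, 0, 0, 0, 0, 0, 0]
  force: 40

```text
clock: 5.3
position: [0.4277, -0.0548, 0.1196]
tcp_rot: [-0.001, 0.239, 0.971, 0.0]
contact_force: [-0.7, -0.4, 0.2]
opening: 0.0006
grasp_force: 0.0
```

Run:
```python
from h import *
st=telemetry.get_state(); print(st["position"],yaw(st),st["opening"],st["grasp_force"],st["contact_force"],st["moment"])
im,C,st=shot("wrist"); im2,_,_=shot("scene")
cv2.imwrite("pics/a2.png",np.hstack([im[:,100:540],im2[200:440,250:470].repeat(2,0).repeat(2,1)])[:,:,::-1][:, :800])
```

```text
[ 0.4277 -0.0548  0.1196] (np.float64(62.37194906648808), array([-0.0013,  0.0008, -1.    ])) 0.0006391175649052109 0.0 [-0.7364 -0.3889  0.1575] [ 0.0094 -0.0203  0.0197]
```

View pics/a2.png

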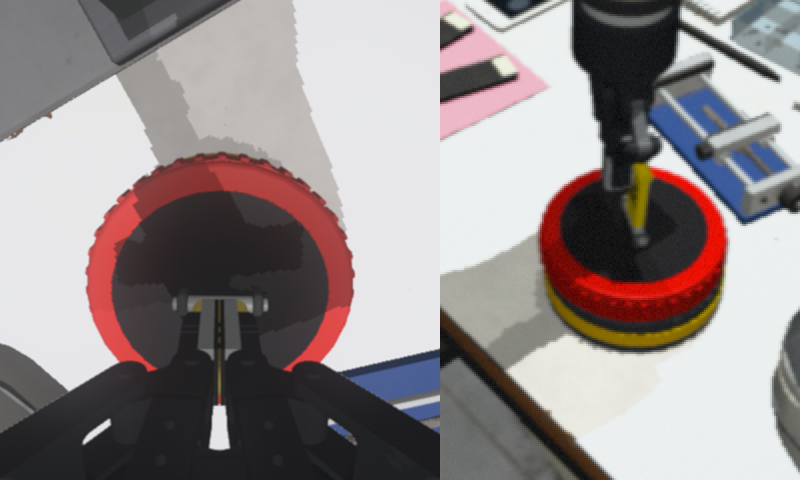

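The grip slid off. The shut fingers now stand just behind the tab, which is nearly upright. I'll go over it and push it to the stop from the front with shut fingers.

Emit:
move_arm:
  plan: [0, 0, -35, 0, 0, 0, 0, 0, -35, 0, 0, 0, -35, 0, 0, 0, 0, 0, -35, 0, 0, 0, 0, 0, 0, 0, 30, 0, 0, 0, 0, 0, 34, 0, 0, 0, 10, 0, 0, 0, 0, 0, 10, 0, 0, 0, 0, 0, 6, 0, 0, 0, 0, 0, 4, 0, 0, 0, 0, 0]

```text
clock: 6.4
position: [0.4644, -0.0736, 0.1274]
tcp_rot: [0.001, 0.239, 0.971, 0.0]
contact_force: [0.2, 0.2, 0.2]
opening: -0.0001
grasp_force: 0.0
```

Emit:
move_arm:
  plan: [3, 0, 0, 0, 0, 0, 3, 0, 0, 0, 0, 0, 0, 0, 0, 0, 0, 0]

```text
clock: 6.7
position: [0.4592, -0.0711, 0.1262]
tcp_rot: [0.0, 0.239, 0.971, -0.0]
contact_force: [-0.5, -0.6, 0.0]
opening: 0.0004
grasp_force: 0.0
```

Run:
```python
from h import *
st=telemetry.get_state(); print(st["position"],yaw(st),st["opening"],st["contact_force"],st["moment"])
print("relx",(st["position"][:2]-[.4435,-.064])@[-.884,.468])
```

```text
[ 0.4592 -0.0711  0.1262] (np.float64(62.3659618421119), array([ 0.001 , -0.0002, -1.    ])) 0.00035758200198007193 [-0.5305 -0.6045  0.0465] [ 0.0143  0.0145 -0.0531]
relx -0.01719222013762525
```

Emit:
move_arm:
  plan: [2, 0, 0, 0, 0, 0, 2, 0, 0, 0, 0, 0, 0, 0, 0, 0, 0, 0]

```text
clock: 7.0
position: [0.4569, -0.0699, 0.1263]
tcp_rot: [0.001, 0.239, 0.971, -0.0]
contact_force: [3.9, -2.6, 2.2]
opening: 0.0003
grasp_force: 2.4
```

Emit:
move_arm:
  plan: [2, 0, 0, 0, 0, 0, 2, 0, 0, 0, 0, 0, 0, 0, 0, 0, 0, 0]

```text
clock: 7.3
position: [0.4556, -0.0688, 0.1272]
tcp_rot: [0.004, 0.239, 0.971, -0.001]
contact_force: [9.3, -7.4, 4.4]
opening: 0.0
grasp_force: 5.6
```

Run:
```python
from h import *
st=telemetry.get_state(); print("relx",(st["position"][:2]-[.4435,-.064])@[-.884,.468])
im,C,st=shot("wrist"); im2,_,_=shot("scene")
cv2.imwrite("pics/a3.png",np.hstack([im[:,100:540],im2[200:440,250:470].repeat(2,0).repeat(2,1)])[:,:,::-1][:, :800])
```

```text
relx -0.012922128898734965
```

View pics/a3.png

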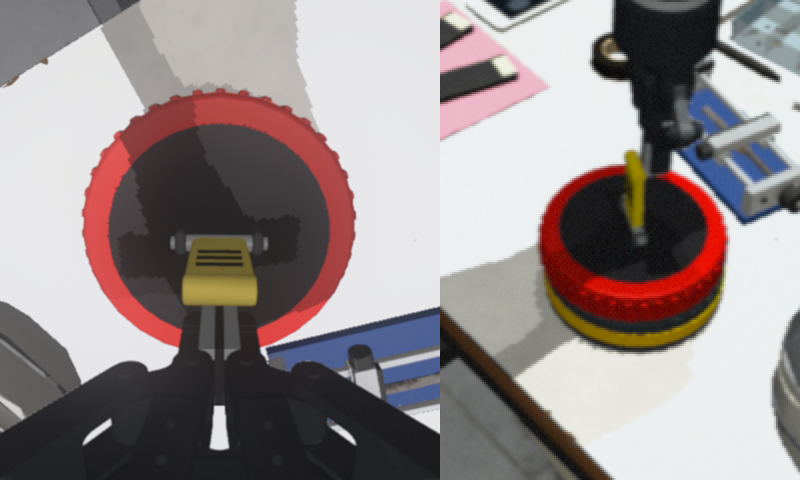

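Upright and pressing on its stop (12 N). Next I'll back off, go over it, and take the tab by its side edges.

Emit:
move_arm:
  plan: [-12, 0, 0, 0, 0, 0, 0, 0, -30, 0, 0, 0, 0, 0, -25, 0, 0, 0, 7, 0, 0, 0, 0, 0, 7, 0, 0, 0, 0, 0, 7, 0, 0, 0, 0, 0, 0, 0, 0, 0, 0, 0]
  fingers: 0.15

```text
clock: 8.1
position: [0.4424, -0.0628, 0.1798]
tcp_rot: [-0.001, 0.239, 0.971, -0.0]
contact_force: [-0.4, -0.8, -0.4]
opening: 0.049
grasp_force: 0.0
```

Run:
```python
from h import *
st=telemetry.get_state(); print(st["position"],yaw(st),st["opening"],st["contact_force"],st["moment"])
rows([.4435,-.0638,.096],down(62.2),5)
im,C,st=shot("wrist")
H,S,V=cv2.split(cv2.cvtColor(im,cv2.COLOR_RGB2HSV))
for b in blobs((H>20)&(H<36)&(S>90)&(V>90),200): print("yel",b.min(0),b.max(0)); p=cast(C,b,0.141); print(p.min(0),p.max(0),rect(p))
```

```text
[ 0.4424 -0.0628  0.1798] (np.float64(62.38037908369572), array([-0.0024,  0.0003, -1.    ])) 0.04900316227810842 [-0.358  -0.7517 -0.3763] [0.0012 0.0029 0.0097]
rows 5 x [-0.3 -0.1 16.8] [-0.01 -0.03  0.04]
yel [293 235] [347 285]
[ 0.4176 -0.0761  0.141 ] [ 0.4509 -0.0445  0.141 ] (array([ 0.4334, -0.0587]), (27.505035400390625, 26.849037170410156), 62.41008758544922)
```

Emit:
move_arm:
  plan: [-0.3, 0, 20, 0, 0, 0, -0.3, 0, 20, 0, 0, 0, -0.3, 0, 20, 0, 0, 0, -0.3, 0, 16, 0, 0, 0, 0, 0, 7, 0, 0, 0, 0, 0, 0, 0, 0, 0]

```text
clock: 8.75
position: [0.4445, -0.0638, 0.0968]
tcp_rot: [-0.001, 0.239, 0.971, -0.0]
contact_force: [0.1, -0.6, 0.4]
opening: 0.049
grasp_force: 0.0
```

Emit:
move_arm:
  plan: [0, 0, 0, 0, 0, 0, 0, 0, 0, 0, 0, 0, 0, 0, 0, 0, 0, 0, 0, 0, 0, 0, 0, 0, 0, 0, 0, 0, 0, 0]
  fingers: -1
  force: 70

```text
clock: 9.25
position: [0.4457, -0.0639, 0.0985]
tcp_rot: [0.001, 0.239, 0.971, 0.0]
contact_force: [-0.4, 0.5, 7.2]
opening: 0.027
grasp_force: 68.8
```

```bash
cat > s.py <<'E'
from h import *
st=telemetry.get_state(); print(st["clock"],st["position"],yaw(st),"op",st["opening"],"g",st["grasp_force"],"F",st["contact_force"],"M",st["moment"],"q6",st["qpos"][5])
E
python3 s.py
```

```text
9.25 [ 0.4457 -0.0639  0.0985] (np.float64(62.35824576425277), array([ 0.0016, -0.0002, -1.    ])) op 0.027013006590640154 g 68.81376880221069 F [-0.4313  0.5031  7.1748] M [ 0.1079  0.2508 -0.0052] q6 0.34002476582907404
```

Emit:
move_arm:
  plan: [0, 0, 0, 0, 0, 2, 0, 0, 0, 0, 0, 2, 0, 0, 0, 0, 0, 0]

```text
clock: 9.55
position: [0.4461, -0.064, 0.0985]
tcp_rot: [0.001, 0.273, 0.962, 0.0]
contact_force: [0.5, -1.4, 5.3]
opening: 0.027
grasp_force: 69.1
```

```bash
python3 s.py
```

```text
9.55 [ 0.4461 -0.064   0.0985] (np.float64(58.33839537935679), array([ 0.0022, -0.0005, -1.    ])) op 0.027032536095140433 g 69.11968141794205 F [ 0.5082 -1.4157  5.2852] M [ 0.0393 -0.0515  0.1128] q6 0.41021231890550075
```

Emit:
move_arm:
  plan: [0, 0, 0, 0, 0, -4, 0, 0, 0, 0, 0, 0]

```text
clock: 9.75
position: [0.446, -0.064, 0.0985]
tcp_rot: [0.001, 0.238, 0.971, 0.0]
contact_force: [0.6, 0.1, 7.1]
opening: 0.0275
grasp_force: 69.1
```

Emit:
move_arm:
  plan: [0, 0, 0, 0, 0, -2, 0, 0, 0, 0, 0, -2, 0, 0, 0, 0, 0, 0]

```text
clock: 10.05
position: [0.4458, -0.0645, 0.0985]
tcp_rot: [0.001, 0.205, 0.979, -0.0]
contact_force: [0.2, -2.0, 6.9]
opening: 0.0268
grasp_force: 69.9
```

```bash
python3 s.py
```

```text
10.05 [ 0.4458 -0.0645  0.0985] (np.float64(66.35029717691225), array([ 0.0018, -0.0013, -1.    ])) op 0.026825194158571226 g 69.92992346640676 F [ 0.2247 -2.0364  6.9092] M [-0.4304  0.0555 -0.9818] q6 0.2698046540678157
```

CCW is blocked (−0.98 Nm) and CW gives (0.11 Nm), so the pot loosens clockwise.

Emit:
move_arm:
  plan: [0, 0, 0, 0, 0, 4, 0, 0, 0, 0, 0, 5, 0, 0, 0, 0, 0, 5, 0, 0, 0, 0, 0, 5, 0, 0, 0, 0, 0, 0]

```text
clock: 10.55
position: [0.446, -0.064, 0.0985]
tcp_rot: [0.001, 0.365, 0.931, 0.0]
contact_force: [0.7, -0.2, 7.6]
opening: 0.0267
grasp_force: 69.8
```

```bash
python3 s.py
```

```text
10.55 [ 0.446  -0.064   0.0985] (np.float64(47.23864473438597), array([ 0.0021, -0.0005, -1.    ])) op 0.02670595602611338 g 69.78552991524339 F [ 0.6891 -0.2446  7.5693] M [-0.0178 -0.0225  0.0294] q6 0.603878794459356
```

Emit:
move_arm:
  plan: [0, 0, 0, 0, 0, 8, 0, 0, 0, 0, 0, 8, 0, 0, 0, 0, 0, 8, 0, 0, 0, 0, 0, 8, 0, 0, 0, 0, 0, 8, 0, 0, 0, 0, 0, 8, 0, 0, 0, 0, 0, 8, 0, 0, 0, 0, 0, 8, 0, 0, 0, 0, 0, 8, 0, 0, 0, 0, 0, 6]

```text
clock: 11.55
position: [0.4457, -0.0648, 0.0985]
tcp_rot: [0.001, 0.87, 0.493, 0.0]
contact_force: [-2.2, -6.3, 8.9]
opening: 0.027
grasp_force: 70.1
```

```bash
python3 s.py
python3 - <<'E'
from h import *
im,C,st=shot("wrist"); im2,_,_=shot("scene")
cv2.imwrite("pics/a4.png",np.hstack([im[:,100:540],im2[200:440,250:470].repeat(2,0).repeat(2,1)])[:,:,::-1][:, :800])
E
```

```text
11.55 [ 0.4457 -0.0648  0.0985] (np.float64(-30.90085830875448), array([ 0.0015, -0.0025, -1.    ])) op 0.02695893161577773 g 70.08457602001727 F [-2.2131 -6.3182  8.9435] M [-1.0801  0.5858  0.5137] q6 1.9672756120256643
```

View pics/a4.png

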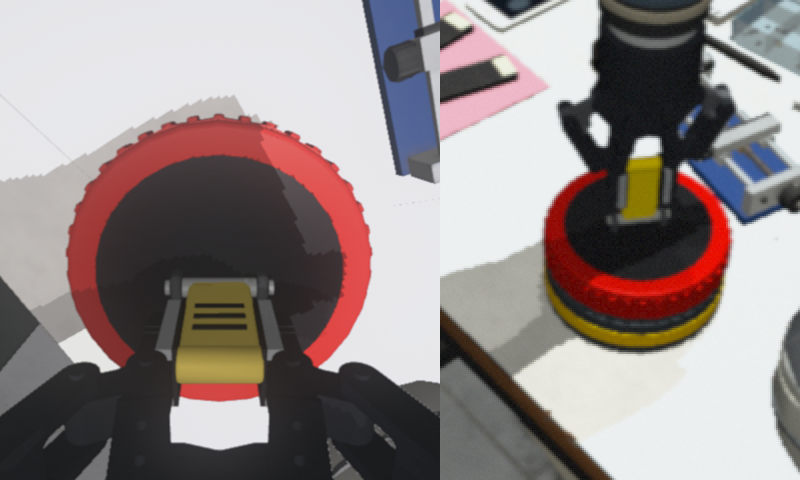

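The cap turned 93° with the tab and looks free. Lifting.

Emit:
move_arm:
  plan: [0, 0, -4, 0, 0, 0, 0, 0, -4, 0, 0, 0, 0, 0, -4, 0, 0, 0, 0, 0, 0, 0, 0, 0]

```text
clock: 12.05
position: [0.4445, -0.0639, 0.1099]
tcp_rot: [-0.0, 0.869, 0.495, -0.001]
contact_force: [-3.7, -2.4, -3.9]
opening: 0.0271
grasp_force: 69.2
```

```bash
python3 s.py
```

```text
12.05 [ 0.4445 -0.0639  0.1099] (np.float64(-30.636085351794453), array([-0.0011, -0.0002, -1.    ])) op 0.027102402554415768 g 69.22846888191998 F [-3.7349 -2.3551 -3.9267] M [-0.4476  0.7008 -0.0905] q6 1.9630034341381501
```

Emit:
move_arm:
  plan: [0, 0, -8, 0, 0, 0, 0, 0, -12, 0, 0, 0, 0, 0, -12, 0, 0, 0, 0, 0, -12, 0, 0, 0, 0, 0, 0, 0, 0, 0]

```text
clock: 12.55
position: [0.4467, -0.0637, 0.1556]
tcp_rot: [0.001, 0.869, 0.495, 0.002]
contact_force: [0.4, -0.5, -3.7]
opening: 0.0269
grasp_force: 69.7
```

```bash
python3 s.py;python3 - <<'E'
from h import *
rows([.400,.092,.154],down(-31),8)
im2,_,_=shot("scene")
cv2.imwrite("pics/a5.png",im2[:,150:550,::-1])
E
```

```text
12.55 [ 0.4467 -0.0637  0.1556] (np.float64(-30.624054843273584), array([ 0.0039,  0.0001, -1.    ])) op 0.026926316319508793 g 69.70301309600472 F [ 0.4195 -0.5459 -3.664 ] M [-0.0119  0.0115  0.0246] q6 1.9631249762054317
rows 8 x [ 13.7 -15.    0.2] [ 0.02 -0.02  0.05]
```

View pics/a5.png

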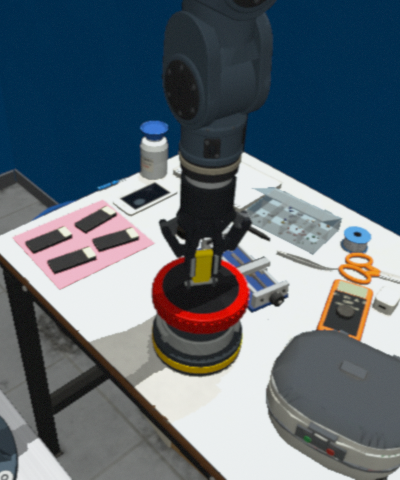

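The cap is off and hangs level above the pot neck. Carrying it to the bare bench between the pot and the foam.

Emit:
move_arm:
  plan: [13.5, -15, 0, 0, 0, 0, 13.5, -15, 0, 0, 0, 0, 13.5, -15, 0, 0, 0, 0, 13.5, -15, 0, 0, 0, 0, 13.5, -15, 0, 0, 0, 0, 13.5, -15, 0, 0, 0, 0, 13.5, -15, 0, 0, 0, 0, 13.5, -15, 0, 0, 0, 0, 0, 0, 0, 0, 0, 0, 0, 0, 0, 0, 0, 0]

```text
clock: 13.6
position: [0.3968, 0.0904, 0.1534]
tcp_rot: [0.0, 0.868, 0.496, -0.0]
contact_force: [-0.6, -0.9, -3.9]
opening: 0.0272
grasp_force: 70.1
```

Emit:
move_arm:
  plan: [0, 0, 20, 0, 0, 0, 0, 0, 20, 0, 0, 0, 0, 0, 20, 0, 0, 0, 0, 0, 15, 0, 0, 0, 0, 0, 8, 0, 0, 0, 0, 0, 5, 0, 0, 0, 0, 0, 0, 0, 0, 0]

```text
clock: 14.3
position: [0.3969, 0.0899, 0.0655]
tcp_rot: [-0.0, 0.869, 0.495, -0.0]
contact_force: [1.0, -0.3, -3.2]
opening: 0.0271
grasp_force: 70.0
```

```bash
python3 s.py
```

```text
14.3 [0.3969 0.0899 0.0655] (np.float64(-30.66947098282075), array([-0.0005, -0.0002, -1.    ])) op 0.027115022829042688 g 69.96043047867715 F [ 1.0149 -0.2756 -3.1939] M [-0.0604 -0.0335  0.0043] q6 2.328898345319626
```

Emit:
move_arm:
  plan: [0, 0, 4, 0, 0, 0, 0, 0, 2, 0, 0, 0, 0, 0, 1.5, 0, 0, 0, 0, 0, 0, 0, 0, 0]

```text
clock: 14.7
position: [0.3971, 0.0903, 0.0585]
tcp_rot: [0.0, 0.869, 0.495, 0.0]
contact_force: [-1.1, -0.1, -1.0]
opening: 0.027
grasp_force: 70.5
```

```bash
python3 s.py
```

```text
14.7 [0.3971 0.0903 0.0585] (np.float64(-30.635356354728497), array([ 0.0006, -0.    , -1.    ])) op 0.02704734509568306 g 70.47177024185658 F [-1.1049 -0.0711 -0.952 ] M [-0.0103  0.2122  0.01  ] q6 2.3291084563624374
```

Emit:
move_arm:
  plan: [0, 0, 0.5, 0, 0, 0, 0, 0, 0, 0, 0, 0, 0, 0, 0, 0, 0, 0, 0, 0, -10, 0, 0, 0, 0, 0, -30, 0, 0, 0, 0, 0, -35, 0, 0, 0, 0, 0, -35, 0, 0, 0]
  fingers: 0.15

```text
clock: 15.4
position: [0.3966, 0.0902, 0.1696]
tcp_rot: [0.0, 0.869, 0.495, -0.0]
contact_force: [0.6, 1.0, -0.1]
opening: 0.0493
grasp_force: 0.0
```

Emit:
move_arm:
  plan: [0, 0, 0, 0, 0, -8.2, 0, 0, 0, 0, 0, -8.2, 0, 0, 0, 0, 0, -8.2, 0, 0, 0, 0, 0, -8.2, 0, 0, 0, 0, 0, -8.2, 0, 0, 0, 0, 0, -8.2, 0, 0, 0, 0, 0, -8.2, 0, 0, 0, 0, 0, -8.2, 0, 0, 0, 0, 0, -8.2, 0, 0, 0, 0, 0, -8.2]

```text
clock: 16.4
position: [0.3969, 0.0902, 0.1685]
tcp_rot: [0.0, 0.328, 0.945, 0.0]
contact_force: [0.2, -0.2, 0.2]
opening: 0.0491
grasp_force: 0.0
```

```bash
python3 s.py;  python3 - <<'E'
from top import *
im,C,st=shot("top","top1"); top(im,C)
im2,_,_=shot("scene")
cv2.imwrite("pics/a6.png",np.hstack([im[200:380,150:450],im2[180:360,140:440]])[:,:,::-1])
E
```

```text
16.4 [0.3969 0.0902 0.1685] (np.float64(51.69589407156752), array([ 0.0006,  0.0001, -1.    ])) op 0.04909895453208388 g 0.0 F [ 0.179  -0.2015  0.1502] M [-0.0111 -0.0304 -0.0063] q6 0.8921198524675249
pink (array([0.4553, 0.3217]), (221.94361877441406, 101.02828216552734), -3.2017669677734375)
 bat [207.9701 291.412 ] (array([0.4535, 0.3071]), (199.36935424804688, 55.36811828613281), -2.1468582153320312)
```

View pics/a6.png

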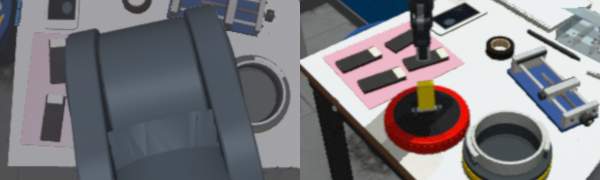

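The cap sits right way up on the bench with its tab upright, and the pot is open. Next, a look at the foam from the wrist.

```bash
cat > bat.py <<'E'
from h import *
def bats(show=False):
    st=telemetry.get_state(); im,C,st=shot("wrist")
    H,S,V=cv2.split(cv2.cvtColor(im,cv2.COLOR_RGB2HSV))
    pink=((H>135)&(S>14)&(V>110)).astype(np.uint8)
    pk=cv2.morphologyEx(pink,cv2.MORPH_OPEN,np.ones((5,5)))
    bs=blobs(pk,3000)
    if not bs: print("no foam"); return
    b=np.vstack(bs); m=np.zeros(H.shape,np.uint8); cv2.fillConvexPoly(m,cv2.convexHull(b),1)
    m2=cv2.morphologyEx((m*(pink==0)).astype(np.uint8),cv2.MORPH_OPEN,np.ones((7,7)))
    out=[]
    for k in blobs(m2,800):
        r=rect(cast(C,k,.011)); print("bat" if 80<r[1][0]<97 and 32<r[1][1]<46 else "??",k.min(0),k.max(0),r); out.append(r)
    if show: cv2.imwrite("pics/"+show+".png",im[:,:,::-1])
    return out
E
python3 -c "
from h import *
rows([.52,.25,.21],down(80),6)"
```

```text
rows 6 x [-6.5 33.3 -6.9] [ 0.    0.   -4.75]
```

Emit:
move_arm:
  plan: [-6.5, 33, -7, 0, 0, -4.7, -6.5, 33, -7, 0, 0, -4.7, -6.5, 33, -7, 0, 0, -4.7, -6.5, 33, -7, 0, 0, -4.7, -6.5, 33, -7, 0, 0, -4.7, -6.5, 33, -7, 0, 0, -4.7, 0, 0, 0, 0, 0, 0, 0, 0, 0, 0, 0, 0]

```text
clock: 17.3
position: [0.5198, 0.2479, 0.2095]
tcp_rot: [-0.0, 0.092, 0.996, -0.0]
contact_force: [-0.2, 0.2, 0.1]
opening: 0.0491
grasp_force: 0.0
```

```bash
python3 s.py;  python3 - <<'E'
from bat import *
bats("w2")
E
```

```text
17.3 [0.5198 0.2479 0.2095] (np.float64(79.38536848596232), array([-0.0006, -0.0006, -1.    ])) op 0.0490733181388758 g 0.0 F [-0.2358  0.177   0.0975] M [-0.0033 -0.0071  0.0391] q6 0.6303719072384457
bat [276 135] [319 236] (array([0.5007, 0.2295]), (89.15503692626953, 36.6383171081543), -14.072135925292969)
bat [356 127] [414 230] (array([0.5093, 0.3086]), (89.03109741210938, 36.517913818359375), 5.1944780349731445)
?? [350   0] [399 101] (array([0.4051, 0.3137]), (74.57853698730469, 36.32693099975586), -5.0010528564453125)
bat [251   0] [299 120] (array([0.3987, 0.2343]), (87.76824188232422, 36.849098205566406), -11.069107055664062)
```

View pics/w2.png

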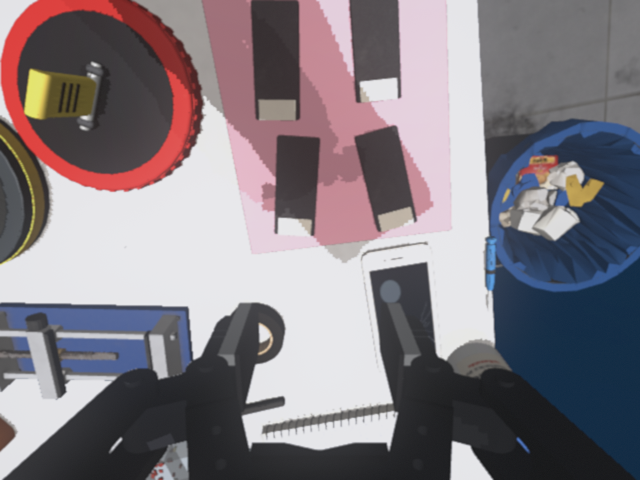

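Four batteries on the foam, well clear of each other. First, the one at px (298,186).

```bash
python3 -c "
from h import *
rows([.5007,.2295,.03],down(75.9),5)"
```

```text
rows 5 x [ 2.9 -4.2 35.9] [-0.01 -0.01  0.7 ]
```

Emit:
move_arm:
  plan: [2.9, -4.2, 36, 0, 0, 0.7, 2.9, -4.2, 36, 0, 0, 0.7, 2.9, -4.2, 36, 0, 0, 0.7, 2.9, -4.2, 36, 0, 0, 0.7, 2.9, -4.2, 36, 0, 0, 0.7, 0, 0, 18, 0, 0, 0, 0, 0, 9, 0, 0, 0, 0, 0, 0, 0, 0, 0]
  fingers: 0.3

```text
clock: 18.15
position: [0.5007, 0.2291, 0.0022]
tcp_rot: [-0.001, 0.122, 0.992, -0.001]
contact_force: [-0.1, -0.4, 0.4]
opening: 0.0559
grasp_force: 0.0
```

Emit:
move_arm:
  plan: [0, 0, 0, 0, 0, 0, 0, 0, 0, 0, 0, 0, 0, 0, 0, 0, 0, 0, 0, 0, 0, 0, 0, 0]
  fingers: -1
  force: 40

```text
clock: 18.55
position: [0.5025, 0.2303, 0.0042]
tcp_rot: [0.001, 0.122, 0.993, 0.0]
contact_force: [-1.1, -1.4, 8.1]
opening: 0.0357
grasp_force: 40.7
```

```bash
python3 s.py
```

```text
18.55 [0.5025 0.2303 0.0042] (np.float64(76.04045773550766), array([ 0.0024,  0.0006, -1.    ])) op 0.03571163357021036 g 40.67610204219818 F [-1.1071 -1.3992  8.1092] M [-0.3297  0.2363 -0.0696] q6 0.6736332591735184
```

Emit:
move_arm:
  plan: [0, 0, -20, 0, 0, 0, 0, 0, -40, 0, 0, 0, 0, 0, -50, 0, 0, 0, 0, 0, -50, 0, 0, 0, 0, 0, 0, 0, 0, 0]

```text
clock: 19.05
position: [0.5048, 0.2316, 0.1703]
tcp_rot: [0.005, 0.121, 0.993, 0.003]
contact_force: [1.2, 0.6, -1.2]
opening: 0.0358
grasp_force: 40.2
```

```bash
python3 s.py; python3 -c "
from h import *
rows([.4435,-.064,.16],down(76),7)"
```

```text
19.05 [0.5048 0.2316 0.1703] (np.float64(76.05549031582474), array([ 0.0108,  0.0049, -0.9999])) op 0.035838101470219784 g 40.18879473209381 F [ 1.1987  0.6428 -1.1592] M [ 0.0092 -0.0366 -0.006 ] q6 0.6735993657067535
rows 7 x [ -1.7 -43.1   1.3] [0.06 0.08 0.01]
```

Emit:
move_arm:
  plan: [-2.1, -42.7, 0, 0, 0, 0, -2.1, -42.7, 0, 0, 0, 0, -2.1, -42.7, 0, 0, 0, 0, -2.1, -42.7, 0, 0, 0, 0, -2.1, -42.7, 0, 0, 0, 0, -2.1, -42.7, 0, 0, 0, 0, -2.1, -42.7, 0, 0, 0, 0, 0, 0, 0, 0, 0, 0, 0, 0, 0, 0, 0, 0]

```text
clock: 19.95
position: [0.4437, -0.0644, 0.1632]
tcp_rot: [0.0, 0.123, 0.992, 0.0]
contact_force: [-0.6, 0.7, -0.6]
opening: 0.0357
grasp_force: 40.3
```

```bash
python3 s.py
python3 - <<'E'
from h import *
im,C,st=shot("wrist"); cv2.imwrite("pics/w3.png",im[:,:,::-1])
H,S,V=cv2.split(cv2.cvtColor(im,cv2.COLOR_RGB2HSV))
for b in blobs((H>18)&(H<36)&(S>90)&(V>60),200): print("yel",b.min(0),b.max(0)); p=cast(C,b,0.012); print(cv2.minEnclosingCircle((p[:,:2]*1000).astype(np.float32)))
E
```

```text
19.95 [ 0.4437 -0.0644  0.1632] (np.float64(75.89657059478702), array([ 0.001 ,  0.0001, -1.    ])) op 0.03569542221268764 g 40.270240902900696 F [-0.5529  0.699  -0.598 ] M [-0.0003 -0.0565  0.0575] q6 0.10181545607016111
yel [526  77] [620 138]
((405.0309753417969, 129.57666015625), 33.60230255126953)
```

View pics/w3.png

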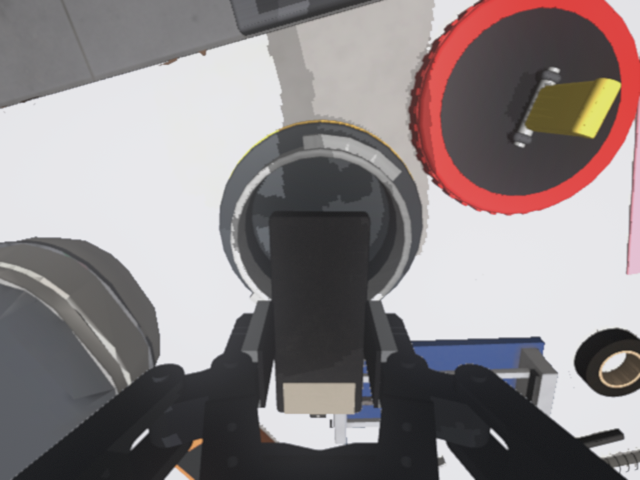

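The battery is held level over the open pot: battery px rows 212–412, rim spanning columns ~232–412 with its top at row 150.

Run:
```python
from h import *
st=telemetry.get_state(); C=cam("wrist",st)
b=cast(C,[[320,212],[320,412],[272,214],[367,214]],.170); print(b, b[:2].mean(0)-st["position"])
r=cast(C,[[232,228],[412,228],[322,149]],.062); print(r)
# circle through 3 points
A=np.c_[2*r[:,:2],np.ones(3)]; s=np.linalg.solve(A,(r[:,:2]**2).sum(1)); print("rim",s[:2],np.sqrt(s[2]+s[:2]@s[:2]))
```

```text
[[ 0.398  -0.0529  0.17  ]
 [ 0.4845 -0.0744  0.17  ]
 [ 0.3946 -0.0698  0.17  ]
 [ 0.4028 -0.0367  0.17  ]] [-0.0027  0.      0.0069]
[[ 0.4222 -0.1178  0.062 ]
 [ 0.4506 -0.0039  0.062 ]
 [ 0.3874 -0.0487  0.062 ]]
rim [ 0.4451 -0.063 ] 0.05937997721491765
```

Emit:
move_arm:
  plan: [-3.5, 2.3, 20, 0, 0, 0, 0, 0, 30, 0, 0, 0, 0, 0, 30, 0, 0, 0, 0, 0, 20, 0, 0, 0, 0, 0, 20, 0, 0, 0, 0, 0, 20, 0, 0, 0, 0, 0, 10, 0, 0, 0, 0, 0, 0, 0, 0, 0]

```text
clock: 20.8
position: [0.4471, -0.0611, 0.0118]
tcp_rot: [-0.001, 0.12, 0.993, 0.0]
contact_force: [-0.5, -0.7, 0.4]
opening: 0.0354
grasp_force: 41.0
```

Emit:
move_arm:
  plan: [0, 0, 0, 0, 0, 0, 0, 0, 0, 0, 0, 0, 0, 0, 0, 0, 0, 0]
  fingers: 0.1

```text
clock: 21.1
position: [0.4487, -0.0621, 0.0137]
tcp_rot: [0.001, 0.121, 0.993, 0.0]
contact_force: [-0.4, 0.2, 3.1]
opening: 0.0469
grasp_force: 0.1
```

```bash
python3 s.py; python3 -c "
from h import *
rows([.52,.25,.18],down(76),7,frm=(np.array([.4475,-.063,.18]),down(76)))"
```

```text
21.1 [ 0.4487 -0.0621  0.0137] (np.float64(76.07268140701217), array([ 0.002,  0.   , -1.   ])) op 0.04688994923332158 g 0.0713451427873224 F [-0.3729  0.2237  3.1461] M [ 0.1909 -0.0036  0.008 ] q6 0.10542310024182008
rows 7 x [ 0.8 45.9  0. ] [ 0.  0. -0.]
```

Emit:
move_arm:
  plan: [0, 0, -15, 0, 0, 0, 0, 0, -45, 0, 0, 0, 0, 0, -50, 0, 0, 0, 0, 0, -50, 0, 0, 0, 0.8, 46, -5, 0, 0, 0, 0.8, 46, -5, 0, 0, 0, 0.8, 46, -5, 0, 0, 0, 0.8, 46, -5, 0, 0, 0, 0.8, 46, -5, 0, 0, 0, 0.8, 46, -5, 0, 0, 0]

```text
clock: 22.1
position: [0.5097, 0.209, 0.2037]
tcp_rot: [0.001, 0.121, 0.993, 0.0]
contact_force: [1.2, -1.2, -0.3]
opening: 0.0469
grasp_force: 0.0
```

Emit:
move_arm:
  plan: [0.8, 46, 0, 0, 0, 0, 0, 0, 0, 0, 0, 0, 0, 0, 0, 0, 0, 0]
  fingers: 0.3

```text
clock: 22.4
position: [0.5196, 0.2527, 0.2026]
tcp_rot: [-0.0, 0.12, 0.993, -0.0]
contact_force: [0.0, -0.3, -0.2]
opening: 0.0554
grasp_force: 0.0
```

```bash
python3 s.py; python3 -c "
from bat import *
bats()
rows([.5093,.3086,.03],down(95.2),5)"
```

```text
22.4 [0.5196 0.2527 0.2026] (np.float64(76.18059996975865), array([-0.0003, -0.0002, -1.    ])) op 0.05543382207446101 g 0.0 F [ 0.0067 -0.2969 -0.2132] M [-0.0297 -0.0175 -0.0061] q6 0.6939431139261675
bat [347 125] [411 230] (array([0.5092, 0.3087]), (88.90576934814453, 36.460872650146484), 5.262462139129639)
bat [232   2] [288 125] (array([0.3987, 0.2345]), (87.77900695800781, 37.165401458740234), -11.078071594238281)
?? [333   0] [389 101] (array([0.4058, 0.3138]), (73.16124725341797, 36.258785247802734), -4.96533203125)
rows 5 x [ 3.3 11.1 34.5] [-0.   -0.   -3.82]
```

Emit:
move_arm:
  plan: [3.3, 11.1, 34.5, 0, 0, -3.8, 3.3, 11.1, 34.5, 0, 0, -3.8, 3.3, 11.1, 34.5, 0, 0, -3.8, 3.3, 11.1, 34.5, 0, 0, -3.8, 3.3, 11.1, 34.5, 0, 0, -3.8, 0, 0, 18, 0, 0, 0, 0, 0, 8, 0, 0, 0, 0, 0, 0, 0, 0, 0]

```text
clock: 23.25
position: [0.5094, 0.307, 0.0039]
tcp_rot: [-0.001, -0.043, 0.999, -0.0]
contact_force: [-0.1, -0.8, 0.1]
opening: 0.0555
grasp_force: 0.0
```

Emit:
move_arm:
  plan: [0, 0, 0, 0, 0, 0, 0, 0, 0, 0, 0, 0, 0, 0, 0, 0, 0, 0, 0, 0, 0, 0, 0, 0]
  fingers: -1

```text
clock: 23.65
position: [0.5107, 0.3084, 0.0059]
tcp_rot: [0.001, -0.044, 0.999, 0.0]
contact_force: [-1.2, -2.6, 7.2]
opening: 0.0353
grasp_force: 40.6
```

Emit:
move_arm:
  plan: [0, 0, -20, 0, 0, 0, 0, 0, -40, 0, 0, 0, 0, 0, -50, 0, 0, 0, 0, 0, -50, 0, 0, 0, 0, 0, 0, 0, 0, 0, 0, 0, 0, 0, 0, 0]

```text
clock: 24.25
position: [0.5105, 0.3088, 0.1664]
tcp_rot: [0.002, -0.044, 0.999, 0.001]
contact_force: [-0.5, -0.0, -0.7]
opening: 0.0353
grasp_force: 40.1
```

```bash
python3 s.py; python3 -c "
from h import *
rows([.4475,-.063,.165],down(76),9)"
```

```text
24.25 [0.5105 0.3088 0.1664] (np.float64(95.05102640486726), array([ 0.0035,  0.0021, -1.    ])) op 0.03526761920353365 g 40.08605897426605 F [-0.5251 -0.0472 -0.7368] M [-0.004  -0.0203 -0.0105] q6 0.4558905155391101
rows 9 x [  4.5 -41.8   0.1] [0.02 0.02 2.12]
```

Emit:
move_arm:
  plan: [4.5, -41.8, 0, 0, 0, 2.1, 4.5, -41.8, 0, 0, 0, 2.1, 4.5, -41.8, 0, 0, 0, 2.1, 4.5, -41.8, 0, 0, 0, 2.1, 4.5, -41.8, 0, 0, 0, 2.1, 4.5, -41.8, 0, 0, 0, 2.1, 4.5, -41.8, 0, 0, 0, 2.1, 4.5, -41.8, 0, 0, 0, 2.1, 4.5, -41.8, 0, 0, 0, 2.1, 0, 0, 0, 0, 0, 0]

```text
clock: 25.25
position: [0.445, -0.0666, 0.1631]
tcp_rot: [-0.001, 0.123, 0.992, -0.001]
contact_force: [-0.0, -0.5, -0.3]
opening: 0.0351
grasp_force: 40.2
```

Emit:
move_arm:
  plan: [0, 0, 0, 0, 0, 0, 0, 0, 0, 0, 0, 0]

```text
clock: 25.45
position: [0.4474, -0.0626, 0.1636]
tcp_rot: [-0.001, 0.12, 0.993, 0.0]
contact_force: [-0.2, -0.5, -0.2]
opening: 0.0354
grasp_force: 40.2
```

```bash
python3 s.py; python3 -c "
from h import *
rows([.447,-.063,.021],down(76),7)"
```

```text
25.45 [ 0.4474 -0.0626  0.1636] (np.float64(76.18517828414109), array([-0.001 ,  0.0003, -1.    ])) op 0.03535900887808478 g 40.176817774772644 F [-0.2045 -0.4802 -0.2101] M [ 0.0028 -0.0369 -0.0006] q6 0.10192022683284371
rows 7 x [ 0.  -0.1 20.4] [ 0.   -0.01  0.03]
```

Descend, release, rise, and return to the foam look-out.

Emit:
move_arm:
  plan: [0, 0, 20, 0, 0, 0, 0, 0, 30, 0, 0, 0, 0, 0, 30, 0, 0, 0, 0, 0, 25, 0, 0, 0, 0, 0, 20, 0, 0, 0, 0, 0, 11, 0, 0, 0, 0, 0, 6, 0, 0, 0, 0, 0, 0, 0, 0, 0]

```text
clock: 26.25
position: [0.4475, -0.0626, 0.0219]
tcp_rot: [-0.0, 0.12, 0.993, -0.0]
contact_force: [0.8, 0.1, 0.0]
opening: 0.0356
grasp_force: 40.2
```

Emit:
move_arm:
  plan: [0, 0, 0, 0, 0, 0, 0, 0, 0, 0, 0, 0, 0, 0, 0, 0, 0, 0]
  fingers: 0.1

```text
clock: 26.55
position: [0.4481, -0.0633, 0.0229]
tcp_rot: [0.001, 0.121, 0.993, -0.0]
contact_force: [0.5, -0.3, 0.2]
opening: 0.0468
grasp_force: 0.0
```

Emit:
move_arm:
  plan: [0, 0, -15, 0, 0, 0, 0, 0, -45, 0, 0, 0, 0, 0, -50, 0, 0, 0, 0, 0, -45, 0, 0, 0, 0.8, 46, -5, 0, 0, 0, 0.8, 46, -5, 0, 0, 0, 0.8, 46, -5, 0, 0, 0, 0.8, 46, -5, 0, 0, 0, 0.8, 46, -5, 0, 0, 0, 0.8, 46, -5, 0, 0, 0]

```text
clock: 27.55
position: [0.5091, 0.2079, 0.208]
tcp_rot: [0.0, 0.121, 0.993, 0.0]
contact_force: [1.5, -0.3, -0.9]
opening: 0.047
grasp_force: 0.0
```

Emit:
move_arm:
  plan: [20, 35, 0, 0, 0, 0, 30, 0, 0, 0, 0, 0, 20, 0, 0, 0, 0, 0, 0, 0, 0, 0, 0, 0, 0, 0, 0, 0, 0, 0]
  fingers: 0.3

```text
clock: 28.05
position: [0.4495, 0.2569, 0.2078]
tcp_rot: [0.001, 0.12, 0.993, 0.0]
contact_force: [0.0, -0.2, -0.4]
opening: 0.0556
grasp_force: 0.0
```

```bash
python3 s.py; python3 -c "
from bat import *
bats()
rows([.3987,.2345,.03],down(78.9),5)"
```

```text
28.05 [0.4495 0.2569 0.2078] (np.float64(76.19978358193165), array([ 0.0012,  0.0003, -1.    ])) op 0.05557164313396408 g 0.0 F [ 0.0386 -0.1928 -0.4196] M [-0.0024  0.021   0.0314] q6 0.7602398829606654
bat [255 100] [304 205] (array([0.3986, 0.2343]), (87.87802124023438, 36.89392852783203), -11.094093322753906)
bat [345  78] [398 184] (array([0.3986, 0.3144]), (87.62137603759766, 36.58818435668945), -4.838134765625)
rows 5 x [ 9.  -6.6 35.5] [ 0.01  0.01 -0.55]
```

Emit:
move_arm:
  plan: [9, -6.6, 35.5, 0, 0, -0.5, 9, -6.6, 35.5, 0, 0, -0.5, 9, -6.6, 35.5, 0, 0, -0.5, 9, -6.6, 35.5, 0, 0, -0.5, 9, -6.6, 35.5, 0, 0, -0.5, 0, 0, 18, 0, 0, 0, 0, 0, 8, 0, 0, 0, 0, 0, 0, 0, 0, 0]

```text
clock: 28.9
position: [0.3987, 0.2342, 0.0032]
tcp_rot: [-0.0, 0.099, 0.995, -0.0]
contact_force: [0.6, 0.6, 0.7]
opening: 0.0554
grasp_force: 0.0
```

Emit:
move_arm:
  plan: [0, 0, 0, 0, 0, 0, 0, 0, 0, 0, 0, 0, 0, 0, 0, 0, 0, 0, 0, 0, 0, 0, 0, 0]
  fingers: -1

```text
clock: 29.3
position: [0.3994, 0.235, 0.0049]
tcp_rot: [0.001, 0.099, 0.995, 0.001]
contact_force: [1.4, -0.9, 6.7]
opening: 0.0353
grasp_force: 40.6
```

Emit:
move_arm:
  plan: [0, 0, -20, 0, 0, 0, 0, 0, -40, 0, 0, 0, 0, 0, -50, 0, 0, 0, 0, 0, -50, 0, 0, 0, 0, 0, 0, 0, 0, 0, 0, 0, 0, 0, 0, 0]

```text
clock: 29.9
position: [0.3989, 0.2351, 0.1652]
tcp_rot: [0.001, 0.099, 0.995, 0.001]
contact_force: [0.2, 0.3, -0.7]
opening: 0.0357
grasp_force: 40.2
```

```bash
python3 s.py; python3 -c "
from h import *
rows([.4475,-.063,.165],down(76),7)"
```

```text
29.9 [0.3989 0.2351 0.1652] (np.float64(78.66533396984109), array([ 0.003 ,  0.0018, -1.    ])) op 0.03570894487522002 g 40.2091509103775 F [ 0.22    0.3157 -0.7104] M [ 0.0056 -0.0327  0.0488] q6 0.730316918677268
rows 7 x [-16.  -40.1  -0. ] [0.02 0.02 0.38]
```

Emit:
move_arm:
  plan: [-16, -40.1, 0, 0, 0, 0.38, -16, -40.1, 0, 0, 0, 0.38, -16, -40.1, 0, 0, 0, 0.38, -16, -40.1, 0, 0, 0, 0.38, -16, -40.1, 0, 0, 0, 0.38, -16, -40.1, 0, 0, 0, 0.38, -16, -40.1, 0, 0, 0, 0.38, 0, 0, 0, 0, 0, 0, 0, 0, 0, 0, 0, 0, 0, 0, 0, 0, 0, 0]

```text
clock: 30.9
position: [0.446, -0.063, 0.1628]
tcp_rot: [-0.001, 0.122, 0.993, 0.0]
contact_force: [0.5, 0.9, -1.0]
opening: 0.0353
grasp_force: 40.3
```

```bash
python3 s.py; python3 -c "
from h import *
rows([.447,-.063,.03],down(76),7)"
```

```text
30.9 [ 0.446  -0.063   0.1628] (np.float64(76.02200532200901), array([-0.002 ,  0.0005, -1.    ])) op 0.03534254167819426 g 40.2771931886673 F [ 0.4622  0.863  -0.9543] M [ 0.0293  0.0357 -0.0337] q6 0.10348519644077105
rows 7 x [-0.2  0.  19. ] [ 0.   -0.02  0.  ]
```

Emit:
move_arm:
  plan: [-0.5, 0, 20, 0, 0, 0, 0, 0, 30, 0, 0, 0, 0, 0, 30, 0, 0, 0, 0, 0, 25, 0, 0, 0, 0, 0, 15, 0, 0, 0, 0, 0, 8, 0, 0, 0, 0, 0, 5, 0, 0, 0, 0, 0, 0, 0, 0, 0]

```text
clock: 31.7
position: [0.4472, -0.0632, 0.0306]
tcp_rot: [-0.0, 0.121, 0.993, -0.0]
contact_force: [0.7, -0.4, -0.0]
opening: 0.0352
grasp_force: 40.3
```

Emit:
move_arm:
  plan: [0, 0, 0, 0, 0, 0, 0, 0, 0, 0, 0, 0, 0, 0, 0, 0, 0, 0]
  fingers: 0.1

```text
clock: 32.0
position: [0.4478, -0.0639, 0.0313]
tcp_rot: [0.001, 0.122, 0.993, -0.0]
contact_force: [0.2, -0.2, -0.2]
opening: 0.0469
grasp_force: 0.0
```

Emit:
move_arm:
  plan: [0, 0, -15, 0, 0, 0, 0, 0, -45, 0, 0, 0, 0, 0, -50, 0, 0, 0, 0, 0, -45, 0, 0, 0, 0.8, 46, -5, 0, 0, 0, 0.8, 46, -5, 0, 0, 0, 0.8, 46, -5, 0, 0, 0, 0.8, 46, -5, 0, 0, 0, 0.8, 46, -5, 0, 0, 0, 0.8, 46, -5, 0, 0, 0]

```text
clock: 33.0
position: [0.5096, 0.207, 0.2164]
tcp_rot: [0.0, 0.122, 0.993, 0.0]
contact_force: [0.9, -0.5, -0.8]
opening: 0.0471
grasp_force: 0.0
```

Emit:
move_arm:
  plan: [20, 35, 0, 0, 0, 0, 30, 0, 0, 0, 0, 0, 20, 0, 0, 0, 0, 0, 0, 0, 0, 0, 0, 0, 0, 0, 0, 0, 0, 0]
  fingers: 0.3

```text
clock: 33.5
position: [0.4501, 0.2562, 0.2162]
tcp_rot: [0.0, 0.122, 0.993, 0.0]
contact_force: [0.2, 0.1, -0.1]
opening: 0.0555
grasp_force: 0.0
```

```bash
python3 s.py; python3 -c "
from bat import *
bats()
rows([.3987,.3144,.03],down(85.1),6)"
```

```text
33.5 [0.4501 0.2562 0.2162] (np.float64(76.03612470556732), array([ 0.001 ,  0.0003, -1.    ])) op 0.0555384204907303 g 0.0 F [ 0.2029  0.0546 -0.0859] M [-0.0485 -0.0254  0.0229] q6 0.7612961531905834
bat [345  76] [396 181] (array([0.3985, 0.3144]), (87.62091064453125, 36.58594512939453), -4.822898864746094)
rows 6 x [10.3  8.  31. ] [ 0.    0.01 -1.52]
```

Emit:
move_arm:
  plan: [10.3, 8, 31, 0, 0, -1.5, 10.3, 8, 31, 0, 0, -1.5, 10.3, 8, 31, 0, 0, -1.5, 10.3, 8, 31, 0, 0, -1.5, 10.3, 8, 31, 0, 0, -1.5, 10.3, 8, 31, 0, 0, -1.5, 0, 0, 18, 0, 0, 0, 0, 0, 8, 0, 0, 0, 0, 0, 0, 0, 0, 0]

```text
clock: 34.45
position: [0.3981, 0.3136, 0.0029]
tcp_rot: [-0.001, 0.044, 0.999, -0.001]
contact_force: [-0.4, -1.1, 1.3]
opening: 0.0553
grasp_force: 0.0
```

Emit:
move_arm:
  plan: [0, 0, 0, 0, 0, 0, 0, 0, 0, 0, 0, 0, 0, 0, 0, 0, 0, 0, 0, 0, 0, 0, 0, 0]
  fingers: -1

```text
clock: 34.85
position: [0.3988, 0.3145, 0.0049]
tcp_rot: [0.001, 0.044, 0.999, 0.001]
contact_force: [0.3, -2.7, 7.2]
opening: 0.0356
grasp_force: 40.7
```

Emit:
move_arm:
  plan: [0, 0, -20, 0, 0, 0, 0, 0, -40, 0, 0, 0, 0, 0, -50, 0, 0, 0, 0, 0, -50, 0, 0, 0, 0, 0, 0, 0, 0, 0, 0, 0, 0, 0, 0, 0]

```text
clock: 35.45
position: [0.3984, 0.3147, 0.1653]
tcp_rot: [0.001, 0.044, 0.999, 0.001]
contact_force: [0.7, -0.2, -1.0]
opening: 0.0355
grasp_force: 40.2
```

```bash
python3 s.py; python3 -c "
from h import *
rows([.4475,-.063,.165],down(76),9)"
```

```text
35.45 [0.3984 0.3147 0.1653] (np.float64(84.99143285761328), array([ 0.0028,  0.0022, -1.    ])) op 0.035484940855542095 g 40.18413484096527 F [ 0.7385 -0.2345 -1.0256] M [-0.0229 -0.005   0.0293] q6 0.7559578223330149
rows 9 x [-12.  -40.6  -0. ] [0.02 0.02 1.  ]
```

Emit:
move_arm:
  plan: [-12, -40.6, 0, 0, 0, 1, -12, -40.6, 0, 0, 0, 1, -12, -40.6, 0, 0, 0, 1, -12, -40.6, 0, 0, 0, 1, -12, -40.6, 0, 0, 0, 1, -12, -40.6, 0, 0, 0, 1, -12, -40.6, 0, 0, 0, 1, -12, -40.6, 0, 0, 0, 1, -12, -40.6, 0, 0, 0, 1, 0, 0, 0, 0, 0, 0]

```text
clock: 36.45
position: [0.4465, -0.0672, 0.1624]
tcp_rot: [-0.001, 0.125, 0.992, -0.001]
contact_force: [0.4, 0.6, -1.2]
opening: 0.0354
grasp_force: 40.3
```

Emit:
move_arm:
  plan: [0, 0, 0, 0, 0, 0, 0, 0, 0, 0, 0, 0]

```text
clock: 36.65
position: [0.4465, -0.0626, 0.1629]
tcp_rot: [-0.001, 0.122, 0.993, 0.0]
contact_force: [0.7, 0.3, 0.4]
opening: 0.0355
grasp_force: 40.3
```

```bash
python3 s.py; python3 -c "
from h import *
rows([.447,-.063,.038],down(76),7)"
```

```text
36.65 [ 0.4465 -0.0626  0.1629] (np.float64(76.02071736429258), array([-0.0018,  0.0005, -1.    ])) op 0.03553088488306007 g 40.26324927806854 F [0.7477 0.2963 0.3712] M [ 0.0019 -0.0255  0.0051] q6 0.10462071695836125
rows 7 x [-0.1 -0.  17.8] [ 0.   -0.01  0.  ]
```

Emit:
move_arm:
  plan: [0, 0, 20, 0, 0, 0, 0, 0, 30, 0, 0, 0, 0, 0, 30, 0, 0, 0, 0, 0, 22, 0, 0, 0, 0, 0, 13, 0, 0, 0, 0, 0, 6, 0, 0, 0, 0, 0, 4, 0, 0, 0, 0, 0, 0, 0, 0, 0]

```text
clock: 37.45
position: [0.4473, -0.0626, 0.0387]
tcp_rot: [-0.0, 0.121, 0.993, -0.0]
contact_force: [-0.4, 0.9, -0.2]
opening: 0.0353
grasp_force: 40.3
```

Emit:
move_arm:
  plan: [0, 0, 0, 0, 0, 0, 0, 0, 0, 0, 0, 0, 0, 0, 0, 0, 0, 0]
  fingers: 0.1

```text
clock: 37.75
position: [0.4475, -0.0633, 0.0392]
tcp_rot: [0.0, 0.122, 0.993, -0.0]
contact_force: [-0.2, 0.7, -0.0]
opening: 0.047
grasp_force: 0.0
```

Emit:
move_arm:
  plan: [0, 0, -15, 0, 0, 0, 0, 0, -40, 0, 0, 0, 0, 0, -45, 0, 0, 0, 0, 0, -40, 0, 0, 0, 0, 0, 0, 0, 0, 0]

```text
clock: 38.25
position: [0.45, -0.0637, 0.184]
tcp_rot: [0.004, 0.122, 0.993, -0.0]
contact_force: [1.0, -0.4, -1.1]
opening: 0.0471
grasp_force: 0.0
```

```bash
python3 s.py; python3 -c "
from h import *
im,C,st=shot('wrist'); im2,_,_=shot('scene')
cv2.imwrite('pics/p1.png',np.hstack([im[80:380,180:460],im2[150:450,130:430]])[:,:,::-1])
rows([.3969,.0904,.175],down(-30.7),14)"
```

```text
38.25 [ 0.45   -0.0637  0.184 ] (np.float64(75.98471851974864), array([ 0.0088, -0.0013, -1.    ])) op 0.047070402362869836 g 0.0 F [ 0.9589 -0.3761 -1.1121] M [ 0.0123 -0.0589 -0.0442] q6 0.10405299417862142
rows 14 x [13.3  1.9  0.3] [0.01 0.01 7.62]
```

View pics/p1.png

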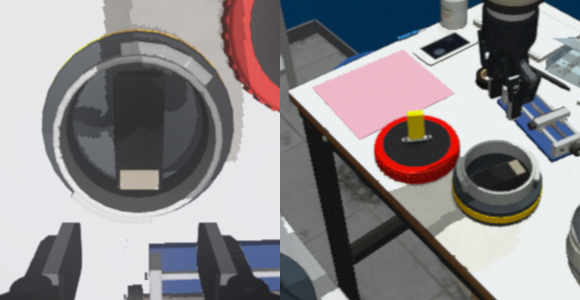

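All four batteries lie stacked in the pot and the foam is empty. Going back for the cap.

Emit:
move_arm:
  plan: [13.3, 1.9, 0, 0, 0, 7.6, 13.3, 1.9, 0, 0, 0, 7.6, 13.3, 1.9, 0, 0, 0, 7.6, 13.3, 1.9, 0, 0, 0, 7.6, 13.3, 1.9, 0, 0, 0, 7.6, 13.3, 1.9, 0, 0, 0, 7.6, 13.3, 1.9, 0, 0, 0, 7.6]
  fingers: 0.15

```text
clock: 39.05
position: [0.3816, 0.0012, 0.1775]
tcp_rot: [-0.001, 0.556, 0.831, -0.001]
contact_force: [-0.8, 0.4, 0.2]
opening: 0.0492
grasp_force: 0.0
```

Emit:
move_arm:
  plan: [13.3, 1.9, 0, 0, 0, 7.6, 13.3, 1.9, 0, 0, 0, 7.6, 13.3, 1.9, 0, 0, 0, 7.6, 13.3, 1.9, 0, 0, 0, 7.6, 13.3, 1.9, 0, 0, 0, 7.6, 13.3, 1.9, 0, 0, 0, 7.6, 13.3, 1.9, 0, 0, 0, 7.6, 0, 0, 0, 0, 0, 0, 0, 0, 0, 0, 0, 0]

```text
clock: 39.95
position: [0.3949, 0.0905, 0.1777]
tcp_rot: [-0.0, 0.867, 0.499, -0.001]
contact_force: [-0.1, -0.3, 0.5]
opening: 0.0496
grasp_force: 0.0
```

```bash
python3 s.py; python3 -c "
from h import *
rows([.3969,.0904,.060],down(-30.7),5)
im,C,st=shot('wrist')
H,S,V=cv2.split(cv2.cvtColor(im,cv2.COLOR_RGB2HSV))
for b in blobs((H>20)&(H<36)&(S>90)&(V>90),300): print('yel',b.min(0),b.max(0),rect(cast(C,b,.1)))
"
```

```text
39.95 [0.3949 0.0905 0.1777] (np.float64(-30.157506297262476), array([-0.0022, -0.0008, -1.    ])) op 0.049630634301389774 g 0.0 F [-0.101  -0.2748  0.4786] M [-0.0318 -0.0326 -0.0656] q6 2.322595841411928
rows 5 x [ 0.2  0.4 23.5] [-0.02  0.02  0.11]
yel [382 256] [529 302] (array([0.4588, 0.0346]), (91.25553131103516, 25.097000122070312), -22.10363006591797)
yel [300 213] [346 252] (array([0.4028, 0.0987]), (27.58348274230957, 24.1937313079834), -31.04889678955078)
```

Emit:
move_arm:
  plan: [0.2, 0.4, 25, 0, 0, 0.2, 0.2, 0.4, 25, 0, 0, 0.2, 0.2, 0.4, 25, 0, 0, 0.2, 0.2, 0.4, 25, 0, 0, 0, 0, 0.4, 12, 0, 0, 0, 0, 0, 6, 0, 0, 0, 0, 0, 0, 0, 0, 0]

```text
clock: 40.7
position: [0.3972, 0.0899, 0.0602]
tcp_rot: [-0.0, 0.87, 0.493, -0.001]
contact_force: [-0.3, 0.3, -1.0]
opening: 0.0491
grasp_force: 0.0
```

Emit:
move_arm:
  plan: [0, 0, 0, 0, 0, 0, 0, 0, 0, 0, 0, 0, 0, 0, 0, 0, 0, 0, 0, 0, 0, 0, 0, 0, 0, 0, 0, 0, 0, 0]
  fingers: -1
  force: 70

```text
clock: 41.2
position: [0.3982, 0.0905, 0.0616]
tcp_rot: [0.0, 0.87, 0.493, 0.001]
contact_force: [-3.8, -0.9, 6.9]
opening: 0.0269
grasp_force: 68.7
```

```bash
python3 s.py
```

```text
41.2 [0.3982 0.0905 0.0616] (np.float64(-30.98073630877232), array([ 0.0012,  0.0001, -1.    ])) op 0.026930177951193908 g 68.65202832967043 F [-3.7807 -0.8805  6.9305] M [-0.0799  0.5123 -0.0341] q6 2.3350529887313
```

Emit:
move_arm:
  plan: [0, 0, -5, 0, 0, 0, 0, 0, -15, 0, 0, 0, 0, 0, -25, 0, 0, 0, 0, 0, -30, 0, 0, 0, 0, 0, -20, 0, 0, 0, 0, 0, 0, 0, 0, 0]

```text
clock: 41.8
position: [0.3995, 0.0908, 0.1581]
tcp_rot: [0.001, 0.87, 0.493, 0.002]
contact_force: [1.6, 0.8, -3.5]
opening: 0.0268
grasp_force: 69.5
```

Emit:
move_arm:
  plan: [-13.5, 15, 0, 0, 0, 0, -13.5, 15, 0, 0, 0, 0, -13.5, 15, 0, 0, 0, 0, -13.5, 15, 0, 0, 0, 0, -13.5, 15, 0, 0, 0, 0, -13.5, 15, 0, 0, 0, 0, -13.5, 15, 0, 0, 0, 0, -13.5, 15, 0, 0, 0, 0, 0, 0, 0, 0, 0, 0, 0, 0, 0, 0, 0, 0]

```text
clock: 42.8
position: [0.4444, -0.064, 0.1546]
tcp_rot: [-0.001, 0.871, 0.492, -0.001]
contact_force: [-0.5, -0.3, -3.8]
opening: 0.0264
grasp_force: 70.0
```

```bash
python3 s.py; python3 -c "
from h import *
st=telemetry.get_state()
print(cam('wrist',st)[3][:3,3])
im,C,st=shot('wrist')
H,S,V=cv2.split(cv2.cvtColor(im,cv2.COLOR_RGB2HSV))
red=cv2.morphologyEx((((H<8)|(H>172))&(S>85)&(V>70)).astype(np.uint8),cv2.MORPH_CLOSE,np.ones((9,9)))
for b in blobs(red,1000):
    p=cast(C,b,st['position'][2]-.0616+.027); print('red',b.min(0),b.max(0))
    hull=cv2.convexHull((p[:,:2]*1000).astype(np.float32)); 
    # algebraic circle fit on far-side (up-image) half of the outline
    k=b[:,1]<np.percentile(b[:,1],45); q=p[k,:2]; h2=cv2.convexHull((q*1e4).astype(np.float32))[:,0]/1e4
    A=np.c_[2*h2,np.ones(len(h2))]; s=np.linalg.lstsq(A,(h2**2).sum(1),rcond=None)[0]; print('cap',s[:2],np.sqrt(s[2]+s[:2]@s[:2]), s[:2]-st['position'][:2])
im2,_,_=shot('scene'); cv2.imwrite('pics/c1.png',np.hstack([im[60:420,140:500],im2[180:420,200:440].repeat(2,0).repeat(2,1)[:360,:440]])[:,:,::-1])
"
```

```text
42.8 [ 0.4444 -0.064   0.1546] (np.float64(-31.05820296935772), array([-0.0019,  0.0004, -1.    ])) op 0.026392406954774475 g 69.9579759221524 F [-0.4964 -0.3335 -3.7908] M [ 0.0157  0.0304 -0.0149] q6 1.969728125928022
[0.487  0.0058 0.2976]
red [279 378] [359 399]
cap [ 0.4094 -0.1227] 0.02223118778134034 [-0.035  -0.0587]
red [169 116] [469 366]
cap [ 0.4486 -0.0552] 0.06876869388584 [0.0042 0.0088]
```

View pics/c1.png

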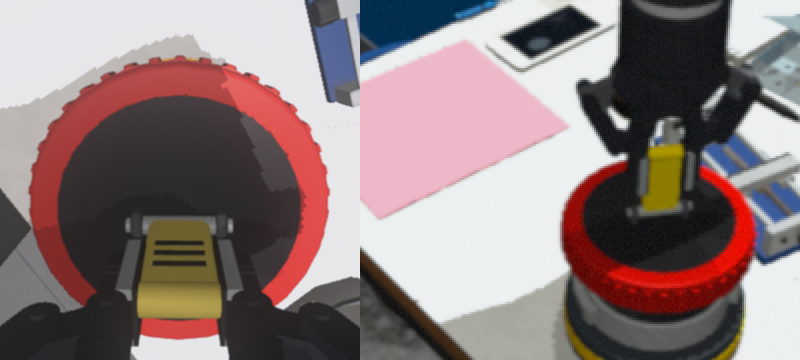

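The cap hangs level over the neck. Lowering gently.

Emit:
move_arm:
  plan: [0.8, 1.3, 10, 0, 0, 0, 0, 0, 10, 0, 0, 0, 0, 0, 5, 0, 0, 0, 0, 0, 0, 0, 0, 0]

```text
clock: 43.3
position: [0.4458, -0.0636, 0.1296]
tcp_rot: [-0.001, 0.87, 0.493, -0.001]
contact_force: [0.2, 0.4, -3.9]
opening: 0.0268
grasp_force: 69.9
```

Emit:
move_arm:
  plan: [0, 0, 4, 0, 0, 0, 0, 0, 3, 0, 0, 0, 0, 0, 3, 0, 0, 0, 0, 0, 0, 0, 0, 0]

```text
clock: 43.7
position: [0.4465, -0.0639, 0.1204]
tcp_rot: [-0.0, 0.87, 0.492, -0.0]
contact_force: [-0.9, -0.3, -3.3]
opening: 0.027
grasp_force: 69.9
```

```bash
python3 s.py
```

```text
43.7 [ 0.4465 -0.0639  0.1204] (np.float64(-31.004096784631614), array([-0.0004, -0.    , -1.    ])) op 0.02701958647483187 g 69.93194089271128 F [-0.8746 -0.2666 -3.2827] M [-0.0335  0.034   0.0221] q6 1.9697395804251623
```

Over the neck with no contact. Continuing down to the rim.

Emit:
move_arm:
  plan: [0, 0, 4, 0, 0, 0, 0, 0, 4, 0, 0, 0, 0, 0, 4, 0, 0, 0, 0, 0, 2, 0, 0, 0, 0, 0, 0, 0, 0, 0]

```text
clock: 44.2
position: [0.4464, -0.0639, 0.1063]
tcp_rot: [-0.0, 0.87, 0.492, -0.0]
contact_force: [-0.9, 0.4, -3.4]
opening: 0.0267
grasp_force: 69.9
```

Emit:
move_arm:
  plan: [0, 0, 2, 0, 0, 0, 0, 0, 2, 0, 0, 0, 0, 0, 0, 0, 0, 0]

```text
clock: 44.5
position: [0.4466, -0.0643, 0.1027]
tcp_rot: [0.0, 0.87, 0.492, -0.0]
contact_force: [-2.1, -2.5, -3.1]
opening: 0.0272
grasp_force: 70.1
```

```bash
python3 s.py
```

```text
44.5 [ 0.4466 -0.0643  0.1027] (np.float64(-31.008828065060097), array([-0.0001, -0.0009, -1.    ])) op 0.02716096556042519 g 70.08358519524336 F [-2.0929 -2.4835 -3.1064] M [-0.6906  0.2332  0.0072] q6 1.9697174196929943
```

Emit:
move_arm:
  plan: [0, 0, 1, 0, 0, 0, 0, 0, 1, 0, 0, 0, 0, 0, 0, 0, 0, 0]

```text
clock: 44.8
position: [0.4466, -0.0644, 0.1016]
tcp_rot: [0.001, 0.87, 0.492, -0.0]
contact_force: [-5.8, -5.5, 11.0]
opening: 0.0272
grasp_force: 71.8
```

```bash
python3 s.py
```

```text
44.8 [ 0.4466 -0.0644  0.1016] (np.float64(-31.015234300741827), array([ 0.0005, -0.0014, -1.    ])) op 0.027193925002606624 g 71.81874898262322 F [-5.7795 -5.4781 10.9706] M [-0.8401  1.25    0.0365] q6 1.9696654030683811
```

Resting on the rim (z matches, 11 N). Easing off slightly and tightening counter-clockwise.

Emit:
move_arm:
  plan: [-0.9, -0.2, -0.5, 0, 0, 0, 0, 0, 0, 0, 0, -5, 0, 0, 0, 0, 0, -5, 0, 0, 0, 0, 0, -5, 0, 0, 0, 0, 0, 0]

```text
clock: 45.3
position: [0.4467, -0.0645, 0.1016]
tcp_rot: [0.0, 0.798, 0.602, 0.001]
contact_force: [-1.3, 0.1, 4.7]
opening: 0.0268
grasp_force: 70.7
```

```bash
python3 s.py
```

```text
45.3 [ 0.4467 -0.0645  0.1016] (np.float64(-15.918427109253116), array([ 0.0014,  0.0003, -1.    ])) op 0.02680424729170949 g 70.74639790691435 F [-1.2814  0.1169  4.6774] M [-0.1071  0.0733  0.2418] q6 1.7049489666816011
```

Emit:
move_arm:
  plan: [0, 0, 0, 0, 0, -8, 0, 0, 0, 0, 0, -8, 0, 0, 0, 0, 0, -8, 0, 0, 0, 0, 0, -8, 0, 0, 0, 0, 0, -8, 0, 0, 0, 0, 0, -8, 0, 0, 0, 0, 0, -8, 0, 0, 0, 0, 0, -8, 0, 0, 0, 0, 0, -8, 0, 0, 0, 0, 0, 0]

```text
clock: 46.3
position: [0.4467, -0.0644, 0.1016]
tcp_rot: [0.001, 0.292, 0.956, 0.0]
contact_force: [-0.7, -0.6, 4.3]
opening: 0.0268
grasp_force: 70.9
```

```bash
python3 s.py
```

```text
46.3 [ 0.4467 -0.0644  0.1016] (np.float64(56.00416928424557), array([ 0.0014,  0.0003, -1.    ])) op 0.026842707492574856 g 70.85322277620435 F [-0.6679 -0.5974  4.2668] M [ 0.061  -0.0279  0.2395] q6 0.4497242140555088
```

Emit:
move_arm:
  plan: [0, 0, 0, 0, 0, -3, 0, 0, 0, 0, 0, -3, 0, 0, 0, 0, 0, -2, 0, 0, 0, 0, 0, 0]

```text
clock: 46.7
position: [0.4466, -0.0645, 0.1016]
tcp_rot: [0.001, 0.227, 0.974, 0.0]
contact_force: [0.7, 0.6, 5.7]
opening: 0.027
grasp_force: 71.0
```

```bash
python3 s.py
```

```text
46.7 [ 0.4466 -0.0645  0.1016] (np.float64(63.71995014745239), array([ 0.0012,  0.0002, -1.    ])) op 0.026993414752199157 g 70.9681071806699 F [0.749  0.6211 5.6528] M [ 0.1469 -0.0627 -0.1352] q6 0.31496337095452004
```

Emit:
move_arm:
  plan: [0, 0, 0, 0, 0, -2, 0, 0, 0, 0, 0, -2, 0, 0, 0, 0, 0, 0]

```text
clock: 47.0
position: [0.4466, -0.0645, 0.1016]
tcp_rot: [0.001, 0.194, 0.981, 0.0]
contact_force: [0.6, 0.4, 5.5]
opening: 0.0272
grasp_force: 71.1
```

```bash
python3 s.py
```

```text
47.0 [ 0.4466 -0.0645  0.1016] (np.float64(67.67692119126643), array([ 0.0012,  0.0003, -1.    ])) op 0.02719782483803688 g 71.08968975953758 F [0.5747 0.3659 5.4904] M [ 0.2052 -0.027  -0.9325] q6 0.2457554672889417
```

Emit:
move_arm:
  plan: [0, 0, 0, 0, 0, -2, 0, 0, 0, 0, 0, -2, 0, 0, 0, 0, 0, 0]

```text
clock: 47.3
position: [0.4466, -0.0646, 0.1016]
tcp_rot: [0.001, 0.159, 0.987, 0.0]
contact_force: [1.1, -0.1, 6.0]
opening: 0.0271
grasp_force: 71.1
```

```bash
python3 s.py
```

```text
47.3 [ 0.4466 -0.0646  0.1016] (np.float64(71.66687622390099), array([ 0.0013,  0.0003, -1.    ])) op 0.027074285788383196 g 71.11710157245398 F [ 1.1051 -0.1167  6.007 ] M [ 0.262  -0.0901 -1.015 ] q6 0.17609357904626857
```

The stop is reached (moment levels off at −1 Nm). Releasing, rising, and checking the tab's angle.

Emit:
move_arm:
  plan: [0, 0, 0, 0, 0, 0, 0, 0, 0, 0, 0, 0, 0, 0, 0, 0, 0, 0, 0, 0, -10, 0, 0, 8, 0, 0, -30, 0, 0, 1.5, 0, 0, -40, 0, 0, 0, 0, 0, 0, 0, 0, 0, 0, 0, 0, 0, 0, 0]
  fingers: 0.2

```text
clock: 48.1
position: [0.4465, -0.0646, 0.1818]
tcp_rot: [0.001, 0.238, 0.971, 0.0]
contact_force: [-0.5, -0.3, -1.4]
opening: 0.0513
grasp_force: 0.0
```

```bash
python3 s.py; python3 -c "
from h import *
im,C,st=shot('wrist')
H,S,V=cv2.split(cv2.cvtColor(im,cv2.COLOR_RGB2HSV))
for b in blobs((H>20)&(H<36)&(S>90)&(V>90),200): print('yel',b.min(0),b.max(0),rect(cast(C,b,.141)))
R0=down(62.2); h=np.array([.445,-.0637])
p=h+.030*R0[:2,0]; rows([p[0],p[1],.18],R0,2)
"
```

```text
48.1 [ 0.4465 -0.0646  0.1818] (np.float64(62.460313813921616), array([ 0.0016, -0.0003, -1.    ])) op 0.05134684038129304 g 0.0 F [-0.5248 -0.3465 -1.433 ] M [-0.0031  0.0142 -0.0698] q6 0.3369549775221289
yel [291 228] [345 280] (array([ 0.4344, -0.0611]), (27.745695114135742, 26.21686553955078), 69.03059387207031)
rows 2 x [15.5  0.2  0.4] [-0.   -0.01  0.13]
```

The tab's y axis is now at 69° (6.6° past its start). The −1 Nm plateau fits the pot itself turning a little on the bench at the stop. Now I'll shut the fingers and fold the tab down from behind.

```bash
python3 -c "
from h import *
R0=down(69); h=np.array([.4455,-.0645])
p=h+.032*R0[:2,0]; rows([p[0],p[1],.182],R0,2)
"
```

```text
rows 2 x [16.1 -1.4 -0.6] [-0.   -0.01 -3.27]
```

Emit:
move_arm:
  plan: [16.1, -1.4, 0, 0, 0, -3.3, 16.1, -1.4, 0, 0, 0, -3.3, 0, 0, 0, 0, 0, 0, 0, 0, 25, 0, 0, 0, 0, 0, 25, 0, 0, 0, 0, 0, 17, 0, 0, 0, -8, 0, 0, 0, 0, 0, -8, 0, 0, 0, 0, 0, -8, 0, 0, 0, 0, 0, 0, 0, 0, 0, 0, 0]
  fingers: -1
  force: 20

```text
clock: 49.15
position: [0.4402, -0.0622, 0.1149]
tcp_rot: [0.001, 0.182, 0.983, -0.0]
contact_force: [1.0, 0.5, 0.0]
opening: 0.0002
grasp_force: 0.0
```

Emit:
move_arm:
  plan: [-8, 0, 0, 0, 0, 0, -8, 0, 0, 0, 0, 0, -8, 0, 0, 0, 0, 0, -8, 0, 0, 0, 0, 0, -6, 0, 0, 0, 0, 0, 0, 0, 0, 0, 0, 0]

```text
clock: 49.75
position: [0.4749, -0.0756, 0.1142]
tcp_rot: [0.0, 0.182, 0.983, -0.0]
contact_force: [-0.2, -0.2, 0.9]
opening: 0.0004
grasp_force: 0.0
```

```bash
python3 s.py; python3 -c "
from h import *
im,C,st=shot('wrist')
H,S,V=cv2.split(cv2.cvtColor(im,cv2.COLOR_RGB2HSV))
for b in blobs((H>20)&(H<36)&(S>90)&(V>90),200): print('yel',b.min(0),b.max(0))
print((st['position'][:2]-[.4455,-.0645])@down(69)[:2,0])
"
```

```text
49.75 [ 0.4749 -0.0756  0.1142] (np.float64(69.0856515307173), array([ 0.0007, -0.0003, -1.    ])) op 0.00038684694781885085 g 0.0 F [-0.1599 -0.1634  0.9057] M [-0.015   0.0215  0.0031] q6 0.2072994405219059
yel [288 225] [351 312]
-0.03139398513845875
```

Emit:
move_arm:
  plan: [0, 0, -15, 0, 0, 0, -14, 0, 0, 0, 0, 0, 0, 0, 10, 0, 0, 0, 0, 0, 10, 0, 0, 0, 0, 0, 10, 0, 0, 0, 0, 0, 10, 0, 0, 0, 0, 0, 5, 0, 0, 0, 0, 0, 0, 0, 0, 0]

```text
clock: 50.6
position: [0.4859, -0.08, 0.0831]
tcp_rot: [-0.001, 0.181, 0.983, -0.0]
contact_force: [-0.4, 0.4, 0.0]
opening: -0.0001
grasp_force: 0.0
```

```bash
python3 s.py
```

```text
50.6 [ 0.4859 -0.08    0.0831] (np.float64(69.1015145634559), array([-0.0022,  0.0003, -1.    ])) op -9.05805121278128e-05 g 0.0 F [-0.4318  0.4232  0.0484] M [-0.0275  0.0025 -0.0159] q6 0.20164137392865805
```

Emit:
move_arm:
  plan: [0, 0, 2, 0, 0, 0, 0, 0, 2, 0, 0, 0, 0, 0, 0, 0, 0, 0]

```text
clock: 50.9
position: [0.4869, -0.0802, 0.0802]
tcp_rot: [0.0, 0.181, 0.983, -0.0]
contact_force: [-0.1, -0.5, 0.5]
opening: 0.0002
grasp_force: 0.0
```

```bash
python3 s.py
```

```text
50.9 [ 0.4869 -0.0802  0.0802] (np.float64(69.09957434112107), array([ 0.0002, -0.0001, -1.    ])) op 0.00019305146798640524 g 0.0 F [-0.1391 -0.4543  0.4734] M [-0.0154  0.0219  0.0445] q6 0.20155664260791284
```

Emit:
move_arm:
  plan: [0, 0, 1.5, 0, 0, 0, 0, 0, 1.5, 0, 0, 0, 0, 0, 0, 0, 0, 0]

```text
clock: 51.2
position: [0.4872, -0.0803, 0.0785]
tcp_rot: [0.001, 0.181, 0.983, -0.0]
contact_force: [-3.9, 0.8, 16.3]
opening: 0.0004
grasp_force: 7.8
```

```bash
python3 s.py
```

```text
51.2 [ 0.4872 -0.0803  0.0785] (np.float64(69.097518257596), array([ 0.0015, -0.0003, -1.    ])) op 0.00036415685919702367 g 7.788819805718958 F [-3.9447  0.8017 16.2515] M [ 0.1309  1.0056 -0.0236] q6 0.20157460350724463
```

Pressed flat at z 0.0785 with 16 N. Rising clear for a final look.

Emit:
move_arm:
  plan: [0, 0, -10, 0, 0, 0, 0, 0, -40, 0, 0, 0, 0, 0, -45, 0, 0, 0, 0, 0, -45, 0, 0, 0, -20, 0, 0, 0, 0, 0, 0, 0, 0, 0, 0, 0]

```text
clock: 51.8
position: [0.5078, -0.0879, 0.2188]
tcp_rot: [0.002, 0.181, 0.983, -0.0]
contact_force: [0.2, 0.7, -0.7]
opening: 0.0001
grasp_force: 0.0
```

```bash
python3 s.py; python3 -c "
from h import *
im,C,st=shot('wrist'); im2,_,_=shot('scene')
H,S,V=cv2.split(cv2.cvtColor(im,cv2.COLOR_RGB2HSV))
for b in blobs((H>20)&(H<36)&(S>90)&(V>90),200): print('yel',b.min(0),b.max(0),rect(cast(C,b,.079)))
red=cv2.morphologyEx((((H<8)|(H>172))&(S>85)&(V>70)).astype(np.uint8),cv2.MORPH_CLOSE,np.ones((5,5)))
for b in blobs(red,3000):
    p=cast(C,b,0.06); print('red',cv2.minEnclosingCircle((p[:,:2]*1000).astype(np.float32)))
cv2.imwrite('pics/f1.png',np.hstack([im[60:440,140:500],im2[180:370,220:440].repeat(2,0).repeat(2,1)])[:,:800,::-1])
"
```

```text
51.8 [ 0.5078 -0.0879  0.2188] (np.float64(69.08816579788642), array([ 0.0041, -0.0009, -1.    ])) op 0.00011297625478310578 g 0.0 F [ 0.2144  0.6681 -0.702 ] M [-0.0241  0.0127  0.0012] q6 0.19364174395287614
yel [300 137] [339 219] (array([ 0.4774, -0.0773]), (59.78894805908203, 27.642078399658203), -21.809127807617188)
red ((447.2520446777344, -65.7717514038086), 76.44551086425781)
```

View pics/f1.png

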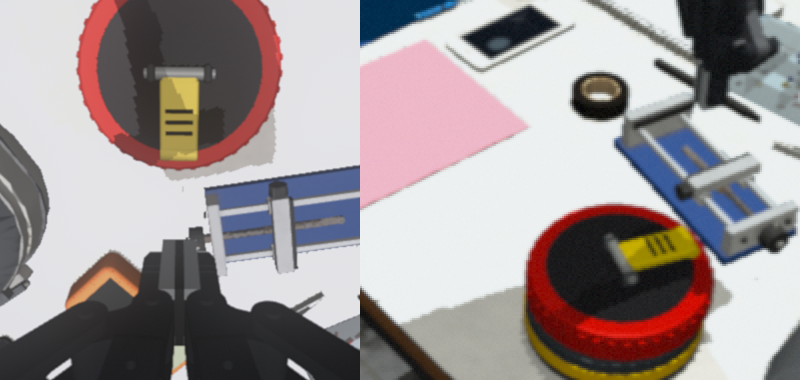

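The cap is seated and the tab is flat. As a last check, a gentle sideways push on the tab's edge in the tightening direction should show it's at the stop.

```bash
python3 -c "
from h import *
rows([.4706,-.1197,.1],down(69),4)"
```

```text
rows 4 x [  5.1 -10.6  29.2] [-0.   -0.02  0.02]
```

Emit:
move_arm:
  plan: [5.1, -10.6, 29.5, 0, 0, 0, 5.1, -10.6, 29.5, 0, 0, 0, 5.1, -10.6, 29.5, 0, 0, 0, 5.1, -10.6, 29.5, 0, 0, 0, 0, 0, 15, 0, 0, 0, 0, 0, 13, 0, 0, 0, 0, 0, 0, 0, 0, 0, 0, 4, 0, 0, 0, 0, 0, 4, 0, 0, 0, 0, 0, 0, 0, 0, 0, 0]

```text
clock: 52.9
position: [0.4748, -0.1117, 0.0719]
tcp_rot: [0.001, 0.181, 0.983, -0.0]
contact_force: [1.0, 0.1, 0.7]
opening: -0.0002
grasp_force: 0.0
```

Emit:
move_arm:
  plan: [0, 3, 0, 0, 0, 0, 0, 3, 0, 0, 0, 0, 0, 0, 0, 0, 0, 0]

```text
clock: 53.2
position: [0.4766, -0.1063, 0.0714]
tcp_rot: [0.0, 0.181, 0.983, -0.0]
contact_force: [0.3, 0.4, -1.0]
opening: -0.0001
grasp_force: 0.0
```

```bash
python3 s.py
```

```text
53.2 [ 0.4766 -0.1063  0.0714] (np.float64(69.12312932697988), array([ 0.0004, -0.0002, -1.    ])) op -0.00012425095399428362 g 0.0 F [ 0.2624  0.3602 -1.0084] M [ 0.0588 -0.0317  0.0227] q6 0.14501751735003493
```

Emit:
move_arm:
  plan: [0, 2, 0, 0, 0, 0, 0, 2, 0, 0, 0, 0, 0, 0, 0, 0, 0, 0]

```text
clock: 53.5
position: [0.4777, -0.1029, 0.0712]
tcp_rot: [-0.0, 0.181, 0.983, -0.0]
contact_force: [-1.2, -1.6, 0.7]
opening: 0.0
grasp_force: 0.8
```

Emit:
move_arm:
  plan: [0, 1.5, 0, 0, 0, 0, 0, 0, 0, 0, 0, 0]

```text
clock: 53.7
position: [0.478, -0.1023, 0.0712]
tcp_rot: [-0.0, 0.182, 0.983, -0.001]
contact_force: [-2.3, -5.6, 0.8]
opening: -0.0003
grasp_force: 3.0
```

```bash
python3 s.py
```

```text
53.7 [ 0.478  -0.1023  0.0712] (np.float64(69.06533512255206), array([-0.0007, -0.0021, -1.    ])) op -0.00032057146674349093 g 3.044581487774849 F [-2.3261 -5.6273  0.8089] M [-1.2979  0.4186 -0.0031] q6 0.1560077465539128
```

Emit:
move_arm:
  plan: [0, 2, 0, 0, 0, 0, 0, 0, 0, 0, 0, 0]

```text
clock: 53.9
position: [0.4781, -0.1012, 0.0712]
tcp_rot: [-0.001, 0.182, 0.983, -0.002]
contact_force: [-4.4, -10.2, 3.0]
opening: -0.0001
grasp_force: 5.7
```

Emit:
move_arm:
  plan: [0, -15, 0, 0, 0, 0, 0, 0, -30, 0, 0, 0, 0, 0, -45, 0, 0, 0, 0, 0, -45, 0, 0, 0, 0, 0, 0, 0, 0, 0]

```text
clock: 54.4
position: [0.4765, -0.1141, 0.1968]
tcp_rot: [0.004, 0.181, 0.983, -0.0]
contact_force: [0.2, -0.4, -0.9]
opening: 0.0001
grasp_force: 0.0
```

```bash
python3 s.py; python3 -c "
from h import *
im,C,st=shot('wrist')
H,S,V=cv2.split(cv2.cvtColor(im,cv2.COLOR_RGB2HSV))
for b in blobs((H>20)&(H<36)&(S>90)&(V>90),200): print('yel',b.min(0),b.max(0),rect(cast(C,b,.079)))
"
```

```text
54.4 [ 0.4765 -0.1141  0.1968] (np.float64(69.09368284644871), array([ 0.0088, -0.0017, -1.    ])) op 7.47396098054456e-05 g 0.0 F [ 0.2499 -0.3949 -0.858 ] M [ 0.0188 -0.1475 -0.002 ] q6 0.12956500087705458
yel [351 170] [396 254] (array([ 0.4778, -0.0762]), (59.74816131591797, 28.602909088134766), -21.835037231445312)
```

The angle didn't change (−21.8°) under 11 N, so the cap is at its stop with the tab flat. Handing in.

```bash
python3 -c "
from cell import ctrl
print(ctrl.sign_off())"
```

```text
the job is handed in; nothing more can be done
None
```

Handed in: all four batteries are in the pot, the cap (left-hand thread, loosens clockwise) is screwed back to its stop with the tab folded flat, the pot seems to have turned about 6° on the bench during tightening, and I never moved or touched the phone, meter or tape.

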